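# Eject a sunken sample vial and box it

## Robot

A 7-joint arm with a two-finger parallel gripper is mounted at the origin on the work surface. World frame = base frame: x ahead of the robot, y to its left, z up, the work surface at z = 0. Lengths are in m, angles in degrees, forces in N, time in s.
With the tool pointing down it reaches from about 0.4 to 0.875 m from the base axis. Payload 4.4 kg.
Tool frame: the origin (TCP) lies at the very end of the fingers, on their centre line; the grasp point (between the pads) lies 19 mm behind it (arm.grasp_offset is the distance from the TCP to the grasp point, in m); z points along the fingers, y is the direction in which the jaws open and shut (so a half turn about z gives the same grasp; the last joint's range is limited). The gripper opens to 85 mm and grips with 20 to 120 N. Pads are 22 mm wide; open, the fingers measure 114 mm over their backs; the gripper's body (76 mm by 85 mm) begins 54 mm behind the grasp point. The pads swing forward as they close: fully open they stand 13 mm farther back than shut.
Start: joints at [-68.973, 36.005, 2.206, 86.941, -1.547, 57.084, -1.146], TCP at [0.273, 0.59, 0.231] pointing down, gripper open.
Joint ranges: [-175.42, 175.42], [-21.48, 121.26], [-71.46, 75.88], [10.55, 141.38], [-63.04, 243.04], [13.31, 113.54], [-168.57, 168.57]. Speed limits (degrees/s): [147.25, 147.25, 180, 180, 180, 180, 180].

## Interface

Orientations are given as [roll, pitch, yaw] about the fixed x, y, z axes, in that order (R = Rz(yaw) Ry(pitch) Rx(roll)).
In Python, from workcell import arm, capture, workorder gives the robot as it stands. The module is installed in compiled form; this text tells all that it offers.
- The arm moves only by the tool send_rows, never from a script. Its argument "steps" is text: rows parted by semicolons, each of 6 numbers parted by spaces: the shift along the tool's x, y, z in m, then the turn, a rotation vector about the tool's x, y, z in rad. In form: tx ty tz wx wy wz; .... A call has 1 to 5 rows; each row is the pose to reach, as a shift and turn from the pose commanded when the call began, along the tool's axes at that moment; what a row does not reach only later rows make up. A row lasts 1/12 s, in which the tool goes at most 41.7 mm and 7.16 degrees, less where a joint would pass 70% of its speed; a pose out of reach is approached as far as the arm can. A call with a gripper value outside its range is refused whole. "hand" is the finger opening in m, from 0 to 0.0854, set as the call begins (left out, the last holds). The fingers move at their own pace and stop on an object; the grip force is fixed at half the most. Time passes only in rows, so rows that repeat a pose let the fingers close. It gives the time, the measured TCP pose, the force and the opening at its end, in the units of the state.
- arm.get_state(): the state, without advancing time (a new reading comes with each control period).
- capture(name): name is "side" or "top" or "wrist"; returns a dict with "pixels" (384x512x3 uint8, blue, green, red), "intrinsics" (3x3 intrinsics, pixels), "k1" (the pictures are not rectified: a ray, as slopes to the right and down, at radius r is drawn at 1 + k1 r^2 times it, then the intrinsics apply), "R" (3x3) and "t" (3): a world point X has camera coordinates R X + t. Camera axes: x right, y down, z forward; pixel columns grow to the right and rows downward; lengths in m; the calibration is good to about 2 mm. A picture is of the moment at which its call begins. There is no depth.
- workorder.sign_off(): hands the job in, once; it reports no verdict.
The state is a dict: "clock": time; "qpos": joint angles; "joint_velocities": joint speeds; "joint_torque": joint torques, N m; "tcp_pos": TCP position; "tool_rot": TCP orientation; "wrist_force": force on the tool from outside, world axes, zero at the start; "moment": the same for the moment, N m; "opening": finger opening in m.
Only numpy, scipy, OpenCV 4.12 (cv2) and the standard library are available. Lean on these libraries where they do the work, as an engineer would, in place of code of your own. Each camera call takes 0.05 s, during which the arm holds its last target.

## Task

The blue-capped sample vial sits sunk in its well in the aluminium heating block, where nothing can grip it. Lower the block right down over the pin of the green ejector stand so that the pin pokes the vial up through the hole under its well, and leave the block standing there; then stand the blue vial upright in the deep bay of the white box and put the blue lid on so that it seats fully. Leave the red-capped vial down in its well, keep the blue vial from tipping over, and do not disturb the two tall bottles and the jar.

Things in the scene. Friction and masses are not known exactly. Their poses are not given: they have to be found in the camera images.
- block_rib (a point): Centre of the black lifting rib in the middle of the top of the loose aluminium heating block (about 0.5 kg; 116 (x) x 46 (y) x 52 (z) mm). The rib, 28 (x) x 14 (y) x 32 (z) mm, stands on the block's top: this point is 16 mm above the block's top and 68 mm above its underside. x along the block's length, z up.
- block_under (a point): Centre of the block's underside, same axes. Two round wells, open at the top, lie on the long centre line at x = +34 and -34 mm: 25 mm diameter, 44 mm deep, then a 17 mm access hole goes on through the 8 mm floor to the underside. Either well may hold the blue vial; the red one is in the other.
- vial_blue_center (a point): Centre (half-way up) of the loose sample vial with the blue cap: amber glass cylinder 23.5 mm diameter, 43 mm tall, blue cap 14 mm tall of the same diameter, about 35 g, z up. It starts standing in a well of the block, its top 1 mm below the block's top.
- vial_red_center (a point): Centre (half-way up) of the vial with the red cap, otherwise the same, in the block's other well. It stays there.
- pin_tip (a point): Tip of the pin of the ejector stand, fixed to the table: a green disc 130 mm diameter, 12 mm high, with a vertical steel pin of 9 mm diameter at its centre, 34 mm tall (tip 46 mm above the table, tapered). With the block flat on the disc and the pin up a well, that well's vial is lifted 26 mm and stands 25 mm proud of the block's top.
- box_bay (a point): Centre of the floor of the deep bay of the white open box, 4 mm above the table. Box fixed: 150 (x) x 94 (y) x 58 (z) mm outside, walls and floor 4 mm; x along its length, z up. Bay 88 (x) x 86 (y) x 54 mm deep. The +x end is a grey shelf 22 mm above the bay floor with two short green-capped jars (tops 42 mm above the bay floor); a vial there would hold the lid up.
- box_rim (a point): Middle of the box's mouth at the height of its rim, 58 mm above the table; same axes as the bay point, which lies 27 mm towards -x of it.
- lid_grip (a point): Centre of the white grip bar, 50 (x) x 16 (y) x 28 (z) mm, of the loose blue lid (about 0.16 kg), right way up on the table. Plate 150 (x) x 94 (y) x 5 mm; lip frame under it 135 x 79 mm, 6 mm deep, drops inside the box's mouth (142 x 86). This point is 14 mm above the plate's top, 25 above the lip's lower edge. Seated (either way round) it is 19 mm above the rim.
- reagent: Bystander: amber bottle with blue cap, 70 mm diameter, 150 mm tall; origin under its centre.
- jar: Bystander: amber jar with red lid, 68 mm diameter, 85 mm tall; origin under its centre.
- flask: Bystander: clear bottle with white cap, 64 mm diameter, 130 mm tall; origin under its centre.
Not all that is in view belongs to the job. What is shaped like the part that bears pin_tip but pink is not meant. Of the things shaped like the part that bears lid_grip, the blue one is meant.

How it is judged:
By the outcome, as a careful person would: the job done as asked, in the order asked, and still so for the second after the job is handed in, with the robot touching nothing.
It also fails if it takes over 69 s, if anything falls off the work surface, if the arm or the gripper's body presses on something with over 40 N, if the wrist force passes 120 N, or if a joint passes its speed limit or range.

## Working session

There is one attempt and no reset: what is moved stays moved. The work goes in short steps, Python scripts to look and compute and a tool call to move; the robot and the scene stay as the last step left them, time stands still between calls to the robot, and variables do not carry over. Pictures are saved under pics/ and viewed, and the job is handed in when it is done.

Besides the shell and the picture viewer there is one more tool, called after ">>>" as name(argument=value, ...) on one line, values as JSON. send_rows: Moves the arm, as the interface text tells. Its arguments: {"type":"object","properties":{"steps":{"type":"string"},"hand":{"type":"number"}},"required":["steps"]}

```bash
mkdir -p pics; python3 - <<'E'
from workcell import arm,capture
import cv2,numpy as np,pickle
s=arm.get_state();print(s)
for n in ["side","top","wrist"]:
    c=capture(n);cv2.imwrite(f"pics/a_{n}.png",c["pixels"]);pickle.dump(c,open(f"a_{n}.pkl","wb"))
    print(n,c["intrinsics"],c["k1"],c["R"],c["t"],-np.array(c["R"]).T@c["t"])
E
```

```text
{'clock': 0.0, 'qpos': array([-68.97418732,  36.06022291,   2.20278126,  86.99610495,
        -1.54817592,  57.08321742,  -1.1454608 ]), 'joint_velocities': array([-0.03159506, -0.0289063 , -0.05098529, -0.04665913,  0.11078618,
        0.08198028, -0.07017034]), 'joint_torque': array([-5.73071757e-04, -5.63415670e+01,  1.22604780e+00, -1.93440789e+01,
        1.09862286e-02,  1.03625102e-02, -7.04068952e-06]), 'tcp_pos': array([0.27230949, 0.58952102, 0.23037378]), 'tool_rot': array([-1.79890135e+02,  6.51744005e-04,  1.55203755e+02]), 'wrist_force': array([-0.09403797,  0.65798093,  0.19646729]), 'moment': array([ 0.03501825,  0.00811924, -0.011809  ]), 'opening': 0.08557738828040734}
side [[424.54913462   0.         260.31058983]
 [  0.         424.54913462 188.47742031]
 [  0.           0.           1.        ]] -0.043459881533473736 [[ 0.92402476 -0.38208783  0.01367943]
 [-0.24236791 -0.61305316 -0.75194656]
 [ 0.29569585  0.69150178 -0.65908213]] [-0.56446604  0.14412596  1.33243122] [ 0.16251772 -1.04869729  0.9942782 ]
top [[401.5071218    0.         259.24118058]
 [  0.         401.5071218  193.5560953 ]
 [  0.           0.           1.        ]] -0.11958264370311657 [[-0.01532467 -0.99981245 -0.0118418 ]
 [-0.98102507  0.01732385 -0.19310539]
 [ 0.19327432  0.00865783 -0.98110656]] [-0.09621837  0.56652662  1.11652922] [ 0.33850587 -0.11568146  1.20369409]
wrist [[318.91889122   0.         253.82940505]
 [  0.         318.91889122 183.77437226]
 [  0.           0.           1.        ]] -0.006645065993838 [[ 0.42011802  0.90746639 -0.00236523]
 [ 0.86259811 -0.39853377  0.31160123]
 [ 0.28182502 -0.13294953 -0.95021002]] [-0.64673015 -0.04034168  0.38095603] [0.1991387  0.62145628 0.37302909]
```

View pics/a_side.png

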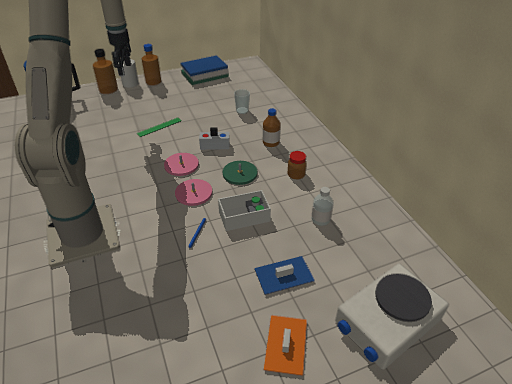

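View pics/a_top.png

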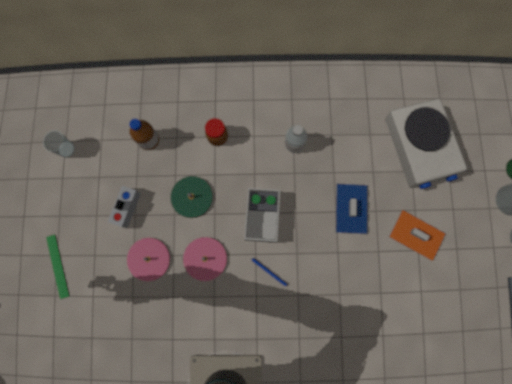

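View pics/a_wrist.png

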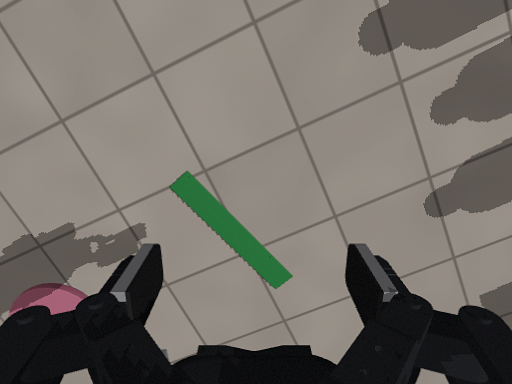

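```bash
cat > h.py <<'E'
import numpy as np,cv2,pickle
def ray(c,u,v):
    K=np.array(c["intrinsics"]);R=np.array(c["R"]);t=np.array(c["t"])
    d=np.array([(u-K[0,2])/K[0,0],(v-K[1,2])/K[1,1]]);p=d.copy()
    for _ in range(20): p=d/(1+c["k1"]*(p@p))
    return -R.T@t, R.T@np.array([p[0],p[1],1])
def plane(c,u,v,z):
    o,d=ray(c,u,v); return o+d*(z-o[2])/d[2]
def two(c1,p1,c2,p2):
    o1,d1=ray(c1,*p1);o2,d2=ray(c2,*p2)
    s=np.linalg.lstsq(np.c_[d1,-d2],o2-o1,rcond=None)[0]
    a=o1+s[0]*d1;b=o2+s[1]*d2
    return (a+b)/2,np.linalg.norm(a-b)
def proj(c,X):
    K=np.array(c["intrinsics"]);p=np.array(c["R"])@X+np.array(c["t"]);p=p[:2]/p[2]
    p=p*(1+c["k1"]*(p@p));return K[:2,:2]@p+K[:2,2]
def crop(c,x0,y0,w,h,s,f):
    cv2.imwrite(f,cv2.resize(c["pixels"][y0:y0+h,x0:x0+w],None,fx=s,fy=s,interpolation=cv2.INTER_CUBIC))
E
python3 - <<'E'
from h import *
t=pickle.load(open("a_top.pkl","rb"));s=pickle.load(open("a_side.pkl","rb"))
crop(t,100,160,100,75,8,"pics/b_t1.png")
crop(t,235,170,140,90,5,"pics/b_t2.png")
crop(s,160,115,110,82,7,"pics/b_s1.png")
crop(s,210,180,120,120,5,"pics/b_s2.png")
E
```

```text
(no output)
```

View pics/b_t1.png

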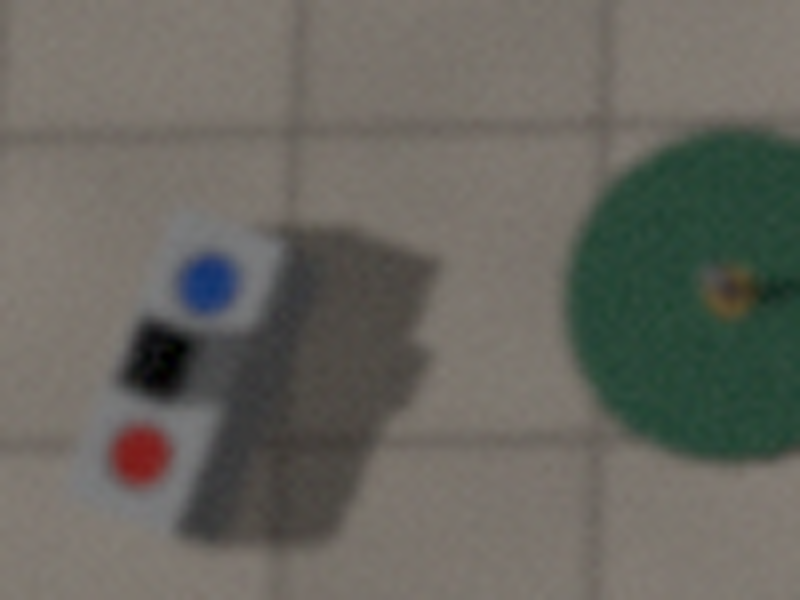

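View pics/b_t2.png

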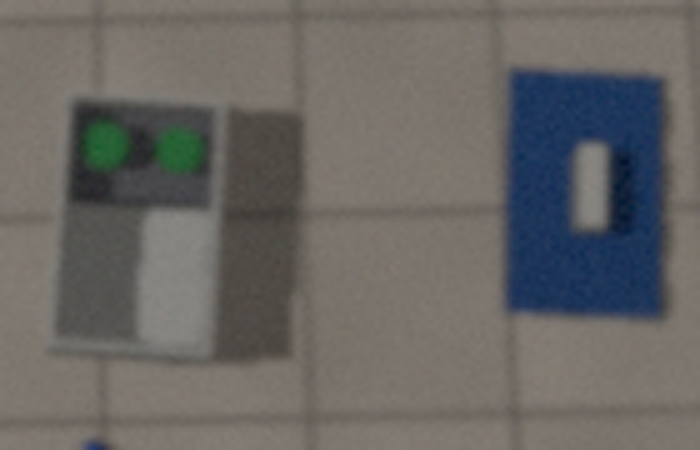

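View pics/b_s1.png

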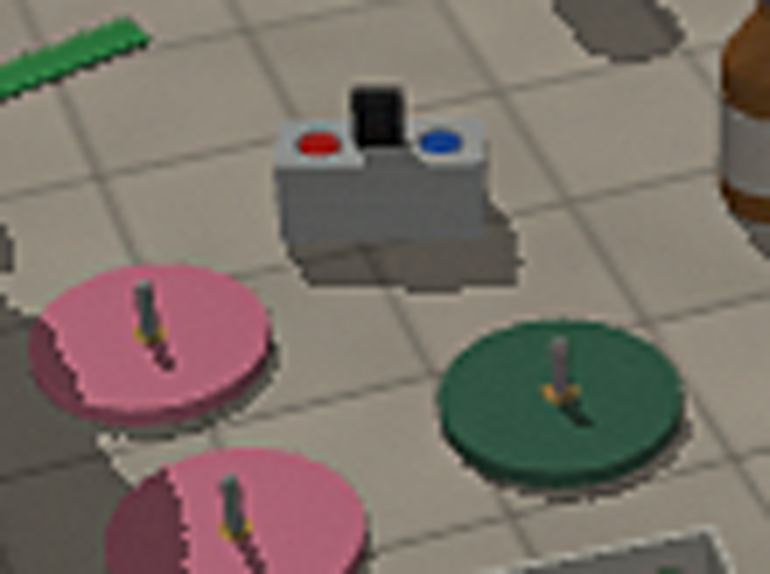

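View pics/b_s2.png

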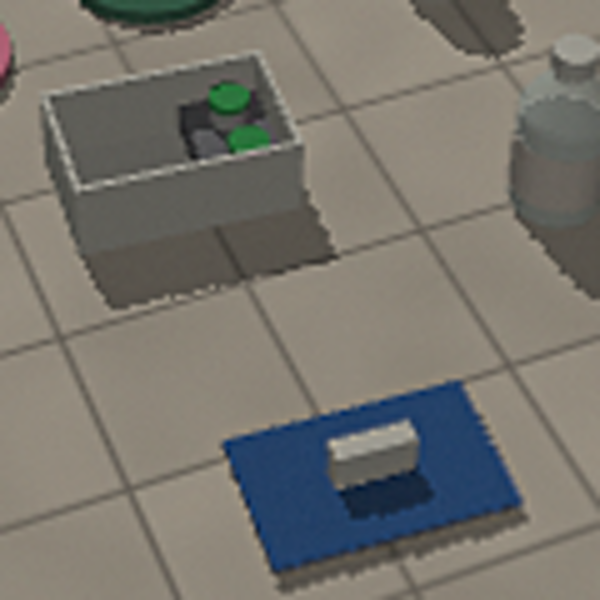

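```bash
python3 - <<'E'
from h import *
t=pickle.load(open("a_top.pkl","rb"));s=pickle.load(open("a_side.pkl","rb"))
rois={"top":dict(blue=(105,180,145,230),red=(105,180,145,230),green=(165,170,220,222),lid=(325,175,380,240)),
"side":dict(blue=(195,120,235,155),red=(195,120,235,155),green=(215,155,265,190),lid=(250,250,320,300))}
for n,c in (("top",t),("side",s)):
    hsv=cv2.cvtColor(c["pixels"],cv2.COLOR_BGR2HSV)
    for k,hr,smin,z in (("blue",(100,130),120,.051),("red",None,120,.051),("green",(55,95),60,.012),("lid",(100,130),120,.011)):
        x0,y0,x1,y1=rois[n][k];H=hsv[y0:y1,x0:x1]
        m=(H[...,1]>smin)&(H[...,2]>30)
        m&=((H[...,0]<10)|(H[...,0]>170)) if hr is None else ((H[...,0]>hr[0])&(H[...,0]<hr[1]))
        m=m.astype(np.uint8)
        cs,_=cv2.findContours(m,cv2.RETR_EXTERNAL,cv2.CHAIN_APPROX_NONE)
        b=max(cs,key=cv2.contourArea)
        pts=np.array([plane(c,u+x0,v+y0,z)[:2] for u,v in b[:,0]],np.float32)
        if k=="lid":
            r=cv2.minAreaRect(pts);print(n,k,r)
        else:
            f=np.zeros_like(m);cv2.drawContours(f,[b],-1,1,-1);M=cv2.moments(f,True)
            u,v=M["m10"]/M["m00"]+x0,M["m01"]/M["m00"]+y0
            print(n,k,np.round([u,v],1),plane(c,u,v,z).round(4),"fit",cv2.minAreaRect(pts), cv2.minEnclosingCircle(pts))
# hand-picked
def o(b,s_,x,y):return b[0]+(x+.5)/s_-.5,b[1]+(y+.5)/s_-.5
# rib top from views
T=lambda x,y:o((100,160),8,x,y);S=lambda x,y:o((160,115),7,x,y)
T2=lambda x,y:o((235,170),5,x,y);S2=lambda x,y:o((210,180),5,x,y)
print("rimtop top cam",[plane(t,*T2(*p),.058).round(4) for p in [(72,99),(229,105),(214,357),(50,348)]])
print("rim side",[plane(s,*S2(*p),.058).round(4) for p in [(45,96),(259,54),(303,143),(80,188)]])
print("grip top",[plane(t,*T2(*p),.039).round(4) for p in [(583,141),(608,143),(604,233),(574,231)]])
print("grip side",[plane(s,*S2(*p),.039).round(4) for p in [(328,440),(411,421),(418,440),(334,462)]])
print("pin",two(t,T(712,275),s,S(559,340)), plane(t,*T(712,275),.046),plane(s,*S(559,340),.046))
print("grip2",two(t,T2(592,187),s,S2(373,441)))
for n,p in dict(reag=((136,126),(272,112)),jar=((216,127),(297,157)),flask=((298,131),(325,191))).items(): print(n,two(t,p[0],s,p[1]))
E
```

```text
top blue [125.5 195.1] [0.5679 0.2926 0.051 ] fit ((0.5681436657905579, 0.2926329970359802), (0.018228629603981972, 0.015344132669270039), 2.7969019412994385) ((0.5682340860366821, 0.29262787103652954), 0.009572645649313927)
top red [117.1 216.5] [0.5041 0.3152 0.051 ] fit ((0.5039732456207275, 0.31550320982933044), (0.018546031787991524, 0.014898190274834633), 89.35851287841797) ((0.5041225552558899, 0.3152187168598175), 0.00974838063120842)
top green [191.3 196.6] [0.5675 0.1014 0.012 ] fit ((0.5684184432029724, 0.10241208970546722), (0.12316283583641052, 0.12069141119718552), 89.15901947021484) ((0.56781405210495, 0.10139785706996918), 0.06291626393795013)
top lid ((0.5238904356956482, -0.38282957673072815), (0.08882234990596771, 0.1422327309846878), 86.31800079345703)
side blue [222.5 135. ] [0.5693 0.2906 0.051 ] fit ((0.5693343281745911, 0.29057466983795166), (0.013955637812614441, 0.019644463434815407), 68.59382629394531) ((0.5693263411521912, 0.2905542850494385), 0.009922231547534466)
side red [205. 135.] [0.5053 0.3157 0.051 ] fit ((0.5053290128707886, 0.3156942129135132), (
[... 891 characters left out ...]
39 ]), array([ 0.4967, -0.369 ,  0.039 ])]
grip side [array([ 0.5008, -0.3748,  0.039 ]), array([ 0.5502, -0.38  ,  0.039 ]), array([ 0.548 , -0.3938,  0.039 ]), array([ 0.4976, -0.3901,  0.039 ])]
pin (array([0.5699344 , 0.10329428, 0.04593642]), np.float64(0.001638354401417557)) [0.56910716 0.10343704 0.046     ] [0.5707502  0.10318903 0.046     ]
grip2 (array([ 0.52429271, -0.38234268,  0.03545964]), np.float64(0.0021695032226136924))
reag (array([0.75317106, 0.24047978, 0.14200088]), np.float64(0.006983062712207678))
jar (array([0.76151919, 0.01969407, 0.08060807]), np.float64(0.0031621639771665915))
flask (array([ 0.73294607, -0.21963994,  0.12301765]), np.float64(0.004929607520210045))
```

```bash
cat > plan.py <<'E'
import sys,numpy as np
from scipy.spatial.transform import Rotation as Ro
from workcell import arm
def go(x,y,z,yaw,roll=180):
    s=arm.get_state();R=Ro.from_euler("xyz",s["tool_rot"],degrees=True);T=Ro.from_euler("xyz",[roll,0,yaw],degrees=True)
    d=R.inv().apply(np.array([x,y,z])-s["tcp_pos"]);w=(R.inv()*T).as_rotvec()
    n=max(np.linalg.norm(d)/.0417,np.degrees(np.linalg.norm(w))/7.16)
    print("t",round(s["clock"],2),"pos",s["tcp_pos"].round(4),"rot",s["tool_rot"].round(2),"F",s["wrist_force"].round(1),"open",round(s["opening"],4))
    print("q",s["qpos"].round(0));print("shift",d.round(4),"turn",w.round(4),"rows",round(n,1))
if __name__=="__main__": go(*map(float,sys.argv[1:]))
E
python3 plan.py .5367 .3036 .20 159.6
```

```text
t 0.15 pos [0.2724 0.5897 0.2306] rot [-179.92    0.    155.2 ] F [-0.5 -0.4  0.6] open 0.085
q [-69.  36.   2.  87.  -2.  57.  -1.]
shift [-0.3599 -0.1488  0.0308] turn [-0.0014 -0.     -0.0767] rows 9.4
```

>>> send_rows(steps="-0.036 -0.015 0.003 0 0 -0.008; -0.072 -0.03 0.006 0 0 -0.016; -0.108 -0.045 0.009 0 0 -0.024; -0.144 -0.06 0.012 0 0 -0.032; -0.18 -0.075 0.015 0 0 -0.04")

```text
clock: 0.57
tcp_pos: [0.4053, 0.4449, 0.216]
tool_rot: [-180.0, -0.0, 157.5]
wrist_force: [0.3, 0.3, -0.3]
opening: 0.0854
```

>>> send_rows(steps="-0.036 -0.015 0.003 0 0 -0.008; -0.072 -0.03 0.006 0 0 -0.016; -0.108 -0.045 0.009 0 0 -0.024; -0.144 -0.06 0.012 0 0 -0.032; -0.18 -0.074 0.015 0 0 -0.037")

```text
clock: 0.98
tcp_pos: [0.5434, 0.3074, 0.201]
tool_rot: [-180.0, -0.0, 159.6]
wrist_force: [-0.0, -0.2, 0.0]
opening: 0.0854
```

>>> send_rows(steps="0 0 0 0 0 0; 0 0 0 0 0 0")

```text
clock: 1.15
tcp_pos: [0.5446, 0.3056, 0.2007]
tool_rot: [-179.9, 0.0, 159.2]
wrist_force: [-0.2, 0.3, -0.4]
opening: 0.0857
```

```bash
python3 plan.py .5367 .3036 .20 159.6; python3 - <<'E'
from workcell import capture
import cv2,pickle
c=capture("wrist");cv2.imwrite("pics/c_w.png",c["pixels"]);pickle.dump(c,open("c_w.pkl","wb"))
E
```

```text
t 1.15 pos [0.5446 0.3056 0.2007] rot [-1.7990e+02  4.0000e-02  1.5925e+02] F [-0.2  0.3 -0.4] open 0.0857
q [-32.  36.   1.  93.  -0.  51.  38.]
shift [ 0.0067 -0.0047  0.0007] turn [-0.0018  0.0007 -0.0062] rows 0.2
```

View pics/c_w.png

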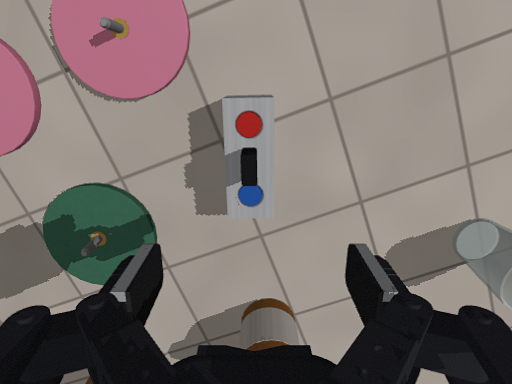

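```bash
python3 - <<'E'
from h import *
c=pickle.load(open("c_w.pkl","rb"))
hsv=cv2.cvtColor(c["pixels"],cv2.COLOR_BGR2HSV)
P={}
for k in("blue","red"):
    m=np.zeros(hsv.shape[:2],np.uint8);H=hsv[90:225,215:285]
    q=(H[...,1]>120)&(H[...,2]>50)&(((H[...,0]>100)&(H[...,0]<130)) if k=="blue" else ((H[...,0]<10)|(H[...,0]>170)))
    m[90:225,215:285]=q
    cs,_=cv2.findContours(m,cv2.RETR_EXTERNAL,cv2.CHAIN_APPROX_NONE);b=max(cs,key=cv2.contourArea)
    (u,v),r=cv2.minEnclosingCircle(b);P[k]=plane(c,u,v,.051);print(k,u,v,r,P[k])
d=P["blue"]-P["red"];print(np.linalg.norm(d),np.degrees(np.arctan2(d[1],d[0])),(P["blue"]+P["red"])/2)
# rib top corners approx
for p in [(242,148),(257,148)]: print("rib",plane(c,*p,.084))
for p in [(223.5,97),(272.5,96),(276,218),(228,219)]: print("corner",plane(c,*p,.052))
print("pin",plane(c,85,252,.046))
E
```

```text
blue 250.16371154785156 193.93362426757812 11.83657455444336 [0.56704287 0.29054754 0.051     ]
red 248.5 124.03845977783203 13.048147201538086 [0.50344352 0.31334407 0.051     ]
0.06756152273922508 -19.71969623594588 [0.53524319 0.30194581 0.051     ]
rib [0.51595364 0.3034185  0.084     ]
rib [0.52034197 0.31498992 0.084     ]
corner [0.47340087 0.30129844 0.052     ]
corner [0.48795064 0.34201636 0.052     ]
corner [0.59962834 0.30561623 0.052     ]
corner [0.58370779 0.26048189 0.052     ]
pin [0.56784961 0.10280803 0.046     ]
```

```bash
python3 plan.py .536 .3028 .057 160
```

```text
t 1.2 pos [0.5427 0.3083 0.2008] rot [-1.7997e+02 -5.0000e-02  1.5948e+02] F [-0.7  0.   0.3] open 0.0854
q [-32.  36.   1.  93.  -0.  51.  38.]
shift [ 0.0042 -0.0074  0.1438] turn [-0.0006 -0.0009 -0.0092] rows 3.5
```

>>> send_rows(steps="0.001 -0.0015 0.025 0 0 -0.002; 0.002 -0.003 0.05 0 0 -0.004; 0.003 -0.005 0.075 0 0 -0.008; 0.004 -0.006 0.1 0 0 -0.009; 0.004 -0.0065 0.1 0 0 -0.009")

```text
clock: 1.62
tcp_pos: [0.5315, 0.3048, 0.0968]
tool_rot: [-179.6, -0.4, 160.3]
wrist_force: [-0.9, -0.4, -0.2]
opening: 0.0854
```

>>> send_rows(steps="0 0 0 0 0 0")

```text
clock: 1.7
tcp_pos: [0.5345, 0.3056, 0.1005]
tool_rot: [-179.9, -0.2, 160.3]
wrist_force: [-0.1, 0.2, 0.6]
opening: 0.0855
```

>>> send_rows(steps="0 0 0 0 0 0")

```text
clock: 1.78
tcp_pos: [0.5367, 0.3062, 0.1026]
tool_rot: [179.9, 0.0, 160.2]
wrist_force: [-0.2, 0.9, 0.4]
opening: 0.0852
```

```bash
python3 plan.py .536 .3028 .057 160;python3 plan.py .536 .3028 .057 160; python3 - <<'E'
from workcell import capture
import cv2,pickle
c=capture("wrist");cv2.imwrite("pics/d_w.png",c["pixels"]);pickle.dump(c,open("d_w.pkl","wb"))
E
python3 plan.py .536 .3028 .057 160
```

```text
t 1.78 pos [0.5367 0.3062 0.1026] rot [1.7989e+02 4.0000e-02 1.6022e+02] F [-0.2  0.9  0.4] open 0.0852
q [-32.  42.   0.  99.  -0.  39.  38.]
shift [-0.0005 -0.0035  0.0456] turn [0.0018 0.0007 0.0038] rows 1.1
t 1.78 pos [0.5367 0.3062 0.1026] rot [1.7989e+02 4.0000e-02 1.6022e+02] F [-0.2  0.9  0.4] open 0.0852
q [-32.  42.   0.  99.  -0.  39.  38.]
shift [-0.0005 -0.0035  0.0456] turn [0.0018 0.0007 0.0038] rows 1.1
t 1.83 pos [0.5372 0.3061 0.1031] rot [1.7985e+02 9.0000e-02 1.6019e+02] F [0.6 0.3 0.8] open 0.0856
q [-32.  42.   0.  99.  -0.  39.  38.]
shift [ 0.0001 -0.0036  0.0461] turn [0.0027 0.0016 0.0034] rows 1.1
```

View pics/d_w.png

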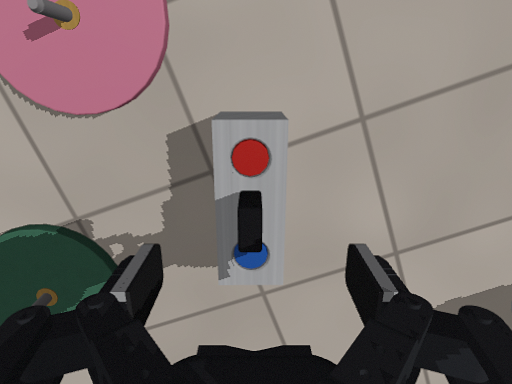

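>>> send_rows(steps="0 -0.001 0.012 0 0 0; 0 -0.002 0.024 0 0 0; 0 -0.003 0.035 0 0 0; 0 -0.003 0.043 0 0 0; 0 -0.003 0.045 0 0 0")

```text
clock: 2.25
tcp_pos: [0.5342, 0.3008, 0.0541]
tool_rot: [-179.8, -0.1, 160.1]
wrist_force: [0.3, -0.2, -0.5]
opening: 0.0855
```

>>> send_rows(steps="0 0 0 0 0 0; 0 0 0 0 0 0; 0 0 0 0 0 0")

```text
clock: 2.5
tcp_pos: [0.5358, 0.302, 0.0566]
tool_rot: [180.0, 0.0, 160.1]
wrist_force: [-0.1, 0.7, 0.4]
opening: 0.0851
```

>>> send_rows(steps="0 0 0 0 0 0; 0 0 0 0 0 0; 0 0 0 0 0 0; 0 0 0 0 0 0; 0 0 0 0 0 0", hand=0.005)

```text
clock: 2.92
tcp_pos: [0.5355, 0.3018, 0.0564]
tool_rot: [180.0, 0.0, 160.1]
wrist_force: [0.3, -0.3, 0.0]
opening: 0.0255
```

>>> send_rows(steps="0 0 0 0 0 0; 0 0 0 0 0 0; 0 0 0 0 0 0; 0 0 0 0 0 0; 0 0 0 0 0 0")

```text
clock: 3.33
tcp_pos: [0.5356, 0.3021, 0.0563]
tool_rot: [180.0, 0.0, 160.1]
wrist_force: [0.1, 1.4, -1.8]
opening: 0.013
```

```bash
python3 plan.py .536 .3028 .057 160; python3 - <<'E'
from workcell import capture
import cv2,pickle
from h import crop
c=capture("wrist");cv2.imwrite("pics/e_w.png",c["pixels"])
c=capture("side");crop(c,160,90,110,82,7,"pics/e_s.png")
E
```

```text
t 3.33 pos [0.5356 0.3021 0.0563] rot [1.7996e+02 1.0000e-02 1.6014e+02] F [ 0.1  1.4 -1.8] open 0.013
q [-32.  46.   0. 100.  -0.  34.  38.]
shift [-0.0001  0.0008 -0.0007] turn [0.0007 0.0001 0.0024] rows 0.0
```

View pics/e_w.png

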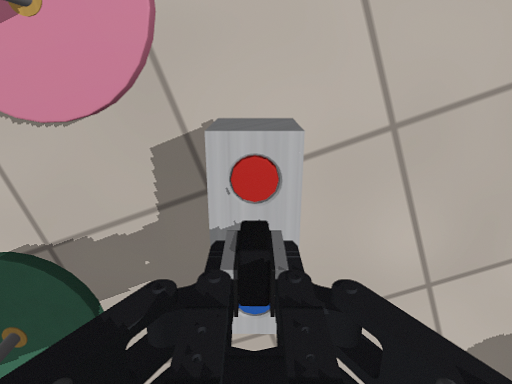

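View pics/e_s.png

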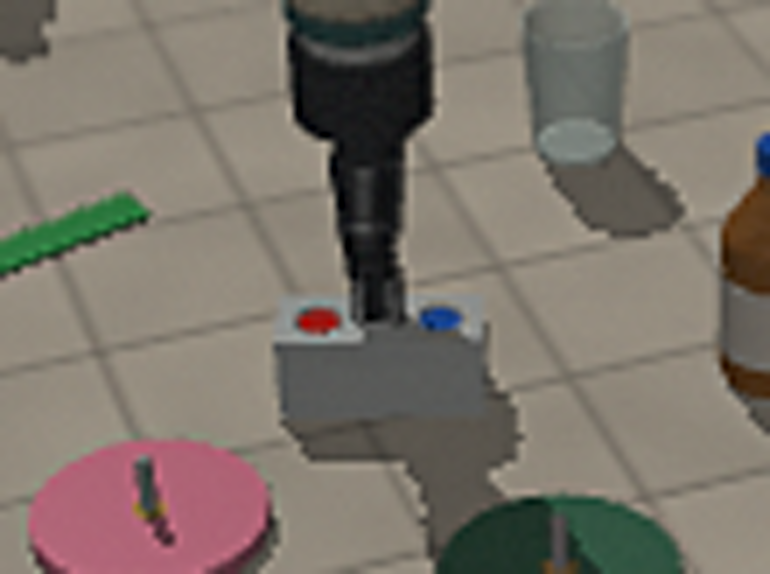

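>>> send_rows(steps="0 0 -0.01 0 0 0; 0 0 -0.025 0 0 0; 0 0 -0.045 0 0 0; 0 0 -0.065 0 0 0; 0 0 -0.08 0 0 0")

```text
clock: 3.85
tcp_pos: [0.5349, 0.3008, 0.1375]
tool_rot: [-179.9, -0.0, 160.1]
wrist_force: [0.9, 0.3, -5.3]
opening: 0.0129
```

>>> send_rows(steps="0 0 -0.008 0 0 0; 0 0 -0.01 0 0 0")

```text
clock: 4.02
tcp_pos: [0.5358, 0.3014, 0.1477]
tool_rot: [180.0, 0.1, 160.1]
wrist_force: [0.0, -0.6, -6.3]
opening: 0.0135
```

```bash
python3 plan.py .569 .137 .15 90; python3 - <<'E'
from workcell import capture
import cv2,pickle
from h import crop
c=capture("wrist");cv2.imwrite("pics/f_w.png",c["pixels"]);pickle.dump(c,open("f_w.pkl","wb"))
c=capture("side");crop(c,160,90,110,82,7,"pics/f_s.png")
E
```

```text
t 4.02 pos [0.5358 0.3014 0.1477] rot [1.7996e+02 6.0000e-02 1.6011e+02] F [ 0.  -0.6 -6.3] open 0.0135
q [-32.  39.   0.  98.  -0.  44.  38.]
shift [-0.0872 -0.1433 -0.0023] turn [1.2000e-03 4.0000e-04 1.2236e+00] rows 9.8
```

View pics/f_w.png

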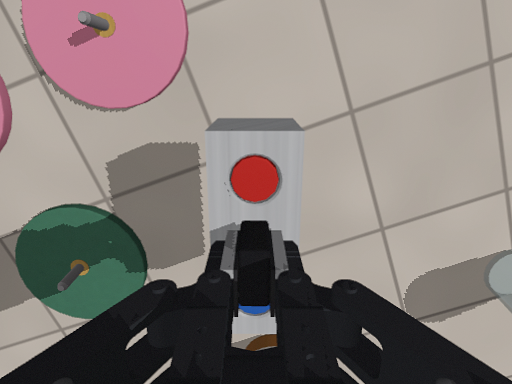

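View pics/f_s.png

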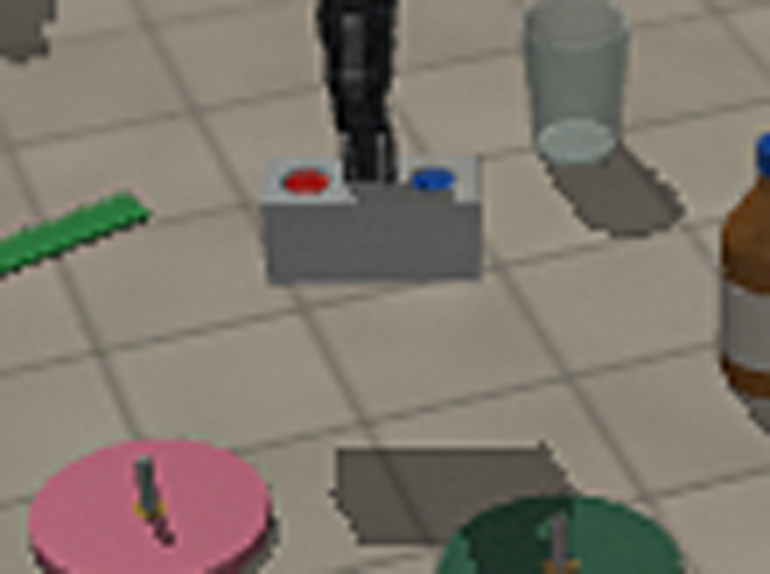

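```bash
python3 - <<'E'
from h import *
c=pickle.load(open("f_w.pkl","rb"))
p=plane(c,255,178.5,.0513+.0915);d=p[:2]-[.5356,.3015];x=np.array([np.cos(np.radians(160.1)),np.sin(np.radians(160.1))]);print(p,d@x,d@[-x[1],x[0]])
E
```

```text
[0.50292191 0.31165529 0.1428    ] 0.03418347322060594 0.001574058462771942
```

>>> send_rows(steps="-0.008 -0.014 0 0 0 0.11; -0.016 -0.028 -0.001 0 0 0.22; -0.025 -0.042 -0.001 0 0 0.34; -0.034 -0.056 -0.002 0 0 0.46; -0.042 -0.07 -0.002 0 0 0.58")

```text
clock: 4.53
tcp_pos: [0.5504, 0.2202, 0.1469]
tool_rot: [-179.8, -0.0, 126.6]
wrist_force: [0.0, 0.5, -5.3]
opening: 0.0129
```

```bash
python3 plan.py .569 .137 .15 90
```

```text
t 4.53 pos [0.5504 0.2202 0.1469] rot [-1.7984e+02 -2.0000e-02  1.2655e+02] F [ 0.   0.5 -5.3] open 0.0129
q [-30.  38.   9. 101.  -8.  42.  20.]
shift [-0.078  -0.0346 -0.003 ] turn [-2.80e-03  6.00e-04  6.38e-01] rows 5.1
```

>>> send_rows(steps="-0.016 -0.007 0 0 0 0.12; -0.032 -0.014 0 0 0 0.24; -0.048 -0.021 -0.001 0 0 0.36; -0.063 -0.028 -0.002 0 0 0.48; -0.074 -0.033 -0.003 0 0 0.6")

```text
clock: 4.95
tcp_pos: [0.5683, 0.1402, 0.1499]
tool_rot: [-179.8, 0.1, 92.1]
wrist_force: [-0.3, -0.7, -5.2]
opening: 0.013
```

>>> send_rows(steps="0 0 0 0 0 0.02; 0 0 0 0 0 0.04; 0 0 0 0 0 0.04; 0 0 0 0 0 0.04; 0 0 0 0 0 0.04")

```text
clock: 5.37
tcp_pos: [0.5687, 0.144, 0.1509]
tool_rot: [-179.9, -0.0, 90.4]
wrist_force: [-0.0, 0.0, -4.4]
opening: 0.0133
```

```bash
python3 plan.py .569 .137 .15 90; python3 - <<'E'
from workcell import capture
import cv2,pickle
from h import *
for n in("wrist","top","side"):
    c=capture(n);pickle.dump(c,open(f"g_{n}.pkl","wb"))
    if n=="wrist":cv2.imwrite("pics/g_w.png",c["pixels"])
    if n=="side": crop(c,200,100,100,90,7,"pics/g_s.png")
    if n=="top": crop(c,140,150,100,75,8,"pics/g_t.png")
E
```

```text
t 5.37 pos [0.5687 0.144  0.1509] rot [-1.7995e+02 -4.0000e-02  9.0410e+01] F [-0.   0.  -4.4] open 0.0133
q [-29.  38.  19. 102. -17.  43.  -0.]
shift [-0.007   0.0003  0.0009] turn [-0.0009 -0.0007  0.0072] rows 0.2
```

View pics/g_w.png

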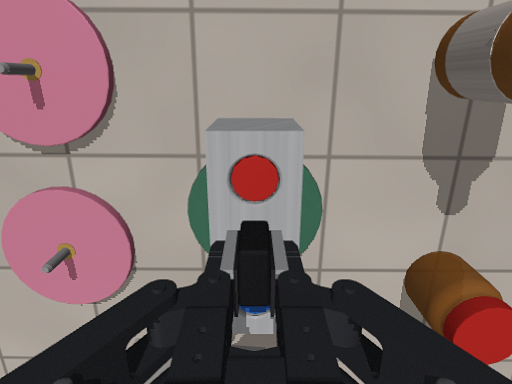

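View pics/g_s.png

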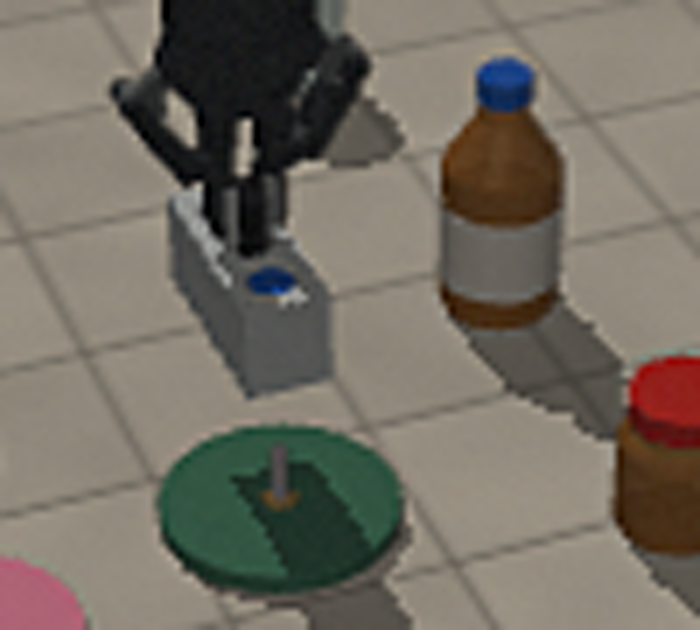

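View pics/g_t.png

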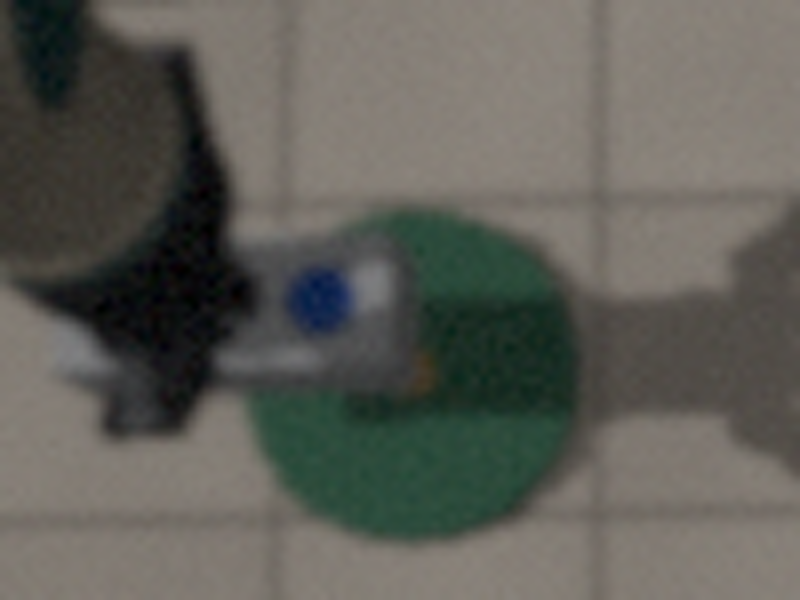

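```bash
python3 - <<'E'
from h import *
z=.1455
pp={}
for n,(x0,y0,x1,y1) in (("top",(170,175,190,200)),("side",(228,132,246,147))):
    c=pickle.load(open(f"g_{n}.pkl","rb"));hsv=cv2.cvtColor(c["pixels"],cv2.COLOR_BGR2HSV)[y0:y1,x0:x1]
    m=((hsv[...,1]>120)&(hsv[...,0]>100)&(hsv[...,0]<130)&(hsv[...,2]>40)).astype(np.uint8)
    M=cv2.moments(m,True);u,v=M["m10"]/M["m00"]+x0,M["m01"]/M["m00"]+y0;pp[n]=(c,(u,v))
    print(n,u,v,M["m00"],plane(c,u,v,z))
print(two(*pp["top"],*pp["side"]))
E
```

```text
top 179.45 186.95 40.0 [0.56906595 0.1099632  0.1455    ]
side 238.2 139.75 20.0 [0.57012249 0.10854233 0.1455    ]
(array([0.56997453, 0.11008155, 0.14436982]), np.float64(0.0013280931959358461))
```

>>> send_rows(steps="-0.003 0 0.005 0 0 0.005; -0.006 0 0.015 0 0 0.007; -0.006 0 0.025 0 0 0.007; -0.006 0 0.033 0 0 0.007; -0.006 0 0.034 0 0 0.007")

```text
clock: 5.93
tcp_pos: [0.5676, 0.1363, 0.1149]
tool_rot: [-179.8, 0.1, 89.8]
wrist_force: [0.3, -0.3, -5.4]
opening: 0.0132
```

>>> send_rows(steps="0 0 0 0 0 0; 0 0 0 0 0 0; 0 0 0 0 0 0; 0 0 0 0 0 0; 0 0 0 0 0 0")

```text
clock: 6.35
tcp_pos: [0.5695, 0.1368, 0.1177]
tool_rot: [180.0, -0.0, 89.8]
wrist_force: [0.4, -0.2, -5.1]
opening: 0.0132
```

```bash
python3 plan.py .569 .137 .068 90; python3 - <<'E'
from workcell import capture
import cv2,pickle
from h import *
z=.1115
for n,(x0,y0,x1,y1) in (("top",(170,170,205,215)),("side",(225,140,255,170))):
    c=capture(n);pickle.dump(c,open(f"i_{n}.pkl","wb"));hsv=cv2.cvtColor(c["pixels"],cv2.COLOR_BGR2HSV)[y0:y1,x0:x1]
    m=((hsv[...,1]>120)&(hsv[...,0]>100)&(hsv[...,0]<130)&(hsv[...,2]>40)).astype(np.uint8)
    M=cv2.moments(m,True);u,v=M["m10"]/M["m00"]+x0,M["m01"]/M["m00"]+y0
    print(n,u,v,M["m00"],plane(c,u,v,z))
    if n=="side": crop(c,200,100,100,90,7,"pics/i_s.png")
    else: crop(c,140,150,100,75,8,"pics/i_t.png")
E
```

```text
t 6.35 pos [0.5695 0.1368 0.1177] rot [ 1.7995e+02 -2.0000e-02  8.9830e+01] F [ 0.4 -0.2 -5.1] open 0.0132
q [-27.  40.  18. 104. -19.  39.   1.]
shift [ 0.0002 -0.0006  0.0497] turn [ 0.0008 -0.0003 -0.0029] rows 1.2
top 184.61111111111111 189.13888888888889 36.0 [0.56993825 0.10246    0.1115    ]
side 239.2 148.6 20.0 [0.57086989 0.10235204 0.1115    ]
```

View pics/i_s.png

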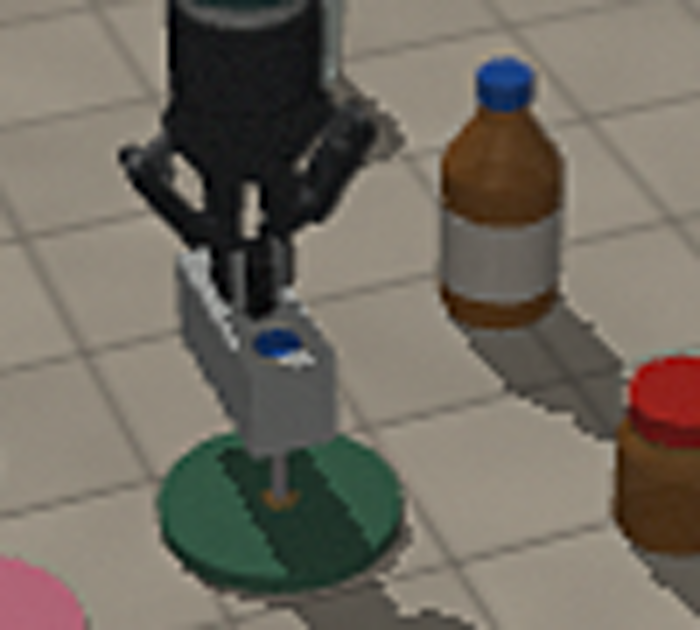

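View pics/i_t.png

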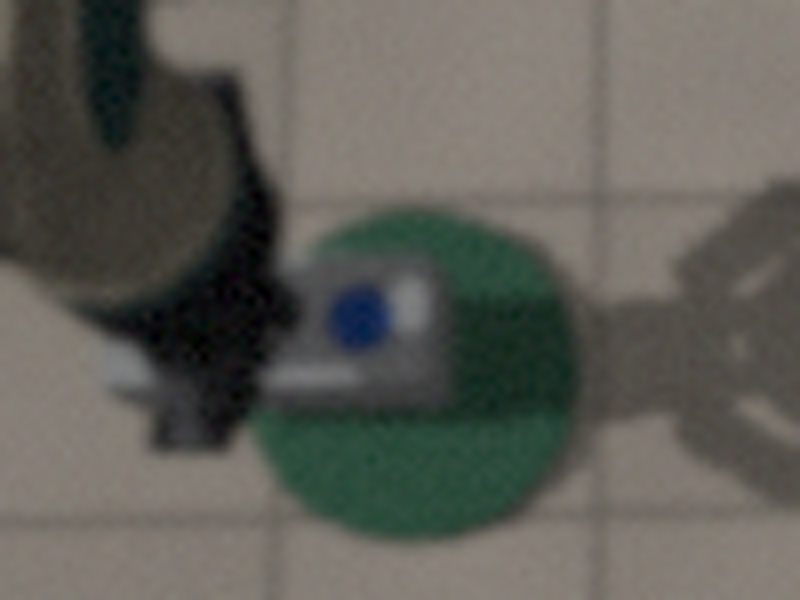

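>>> send_rows(steps="0.0005 0 0.005 0 0 0; 0.0005 0 0.012 0 0 0; 0.0005 0 0.019 0 0 0; 0.0005 0 0.025 0 0 0; 0.0005 0 0.025 0 0 0")

```text
clock: 6.87
tcp_pos: [0.568, 0.1369, 0.0905]
tool_rot: [-179.8, 0.0, 89.8]
wrist_force: [-0.9, 0.5, -4.8]
opening: 0.013
```

>>> send_rows(steps="0 0 0.004 0 0 0; 0 0 0.009 0 0 0; 0 0 0.014 0 0 0; 0 0 0.018 0 0 0; 0 0 0.02 0 0 0")

```text
clock: 7.28
tcp_pos: [0.5689, 0.1371, 0.0716]
tool_rot: [-179.9, 0.0, 89.8]
wrist_force: [0.2, 0.2, -4.1]
opening: 0.0132
```

>>> send_rows(steps="0 0 0.001 0 0 0; 0 0 0.002 0 0 0; 0 0 0.003 0 0 0; 0 0 0.004 0 0 0; 0 0 0.005 0 0 0")

```text
clock: 7.7
tcp_pos: [0.5697, 0.1372, 0.0682]
tool_rot: [179.9, -0.0, 89.8]
wrist_force: [-1.6, -0.7, 11.2]
opening: 0.0131
```

```bash
python3 plan.py .569 .137 .068 90; python3 - <<'E'
from workcell import capture
import cv2,pickle
from h import *
for n in ("top","side"):
    c=capture(n);pickle.dump(c,open(f"j_{n}.pkl","wb"))
    if n=="side": crop(c,200,100,100,90,7,"pics/j_s.png")
E
```

```text
t 7.7 pos [0.5697 0.1372 0.0682] rot [ 1.7995e+02 -3.0000e-02  8.9830e+01] F [-1.6 -0.7 11.2] open 0.0131
q [-26.  44.  16. 105. -20.  33.   2.]
shift [-0.0002 -0.0007  0.0002] turn [ 0.0009 -0.0005 -0.003 ] rows 0.0
```

View pics/j_s.png

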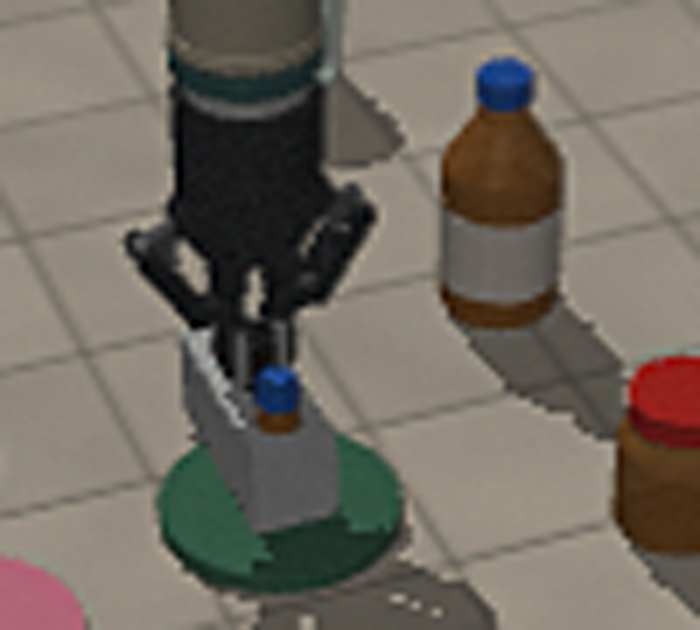

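>>> send_rows(steps="0 0 -0.001 0 0 0; 0 0 -0.001 0 0 0; 0 0 -0.001 0 0 0; 0 0 -0.001 0 0 0; 0 0 -0.001 0 0 0", hand=0.08)

```text
clock: 8.22
tcp_pos: [0.5694, 0.1371, 0.0683]
tool_rot: [180.0, -0.0, 89.8]
wrist_force: [-0.0, -1.1, -0.2]
opening: 0.0732
```

>>> send_rows(steps="0 0 0 0 0 0; 0 0 -0.01 0 0 0; 0 0 -0.025 0 0 0; 0 0 -0.04 0 0 0; 0 0 -0.045 0 0 0")

```text
clock: 8.63
tcp_pos: [0.5706, 0.1372, 0.1157]
tool_rot: [179.8, -0.0, 89.8]
wrist_force: [-0.1, 0.1, 0.4]
opening: 0.0799
```

>>> send_rows(steps="0 0 -0.005 0 0 0; -0.01 0 -0.01 0 0 0; -0.02 0 -0.01 0 0 0; -0.03 0 -0.01 0 0 0; -0.034 0 -0.01 0 0 0")

```text
clock: 9.05
tcp_pos: [0.5687, 0.0997, 0.1229]
tool_rot: [-179.9, 0.1, 89.6]
wrist_force: [-0.1, 0.0, -0.4]
opening: 0.0797
```

>>> send_rows(steps="0 0 0 0 0 0; 0 0 0 0 0 0; 0 0 0 0 0 0")

```text
clock: 9.3
tcp_pos: [0.5689, 0.1035, 0.1229]
tool_rot: [-180.0, -0.0, 89.8]
wrist_force: [0.1, 0.1, -1.0]
opening: 0.0803
```

```bash
python3 plan.py .569 .103 .067 90; python3 - <<'E'
from workcell import capture
import cv2,pickle
from h import *
for n in ("top","side","wrist"):
    c=capture(n);pickle.dump(c,open(f"k_{n}.pkl","wb"))
    if n=="side": crop(c,200,100,100,90,7,"pics/k_s.png")
    if n=="wrist": cv2.imwrite("pics/k_w.png",c["pixels"])
E
```

```text
t 9.3 pos [0.5689 0.1035 0.1229] rot [-1.7996e+02 -3.0000e-02  8.9840e+01] F [ 0.1  0.1 -1. ] open 0.0803
q [-24.  39.  18. 105. -18.  39.   4.]
shift [-0.0005  0.0001  0.0559] turn [-0.0007 -0.0004 -0.0029] rows 1.3
```

View pics/k_s.png

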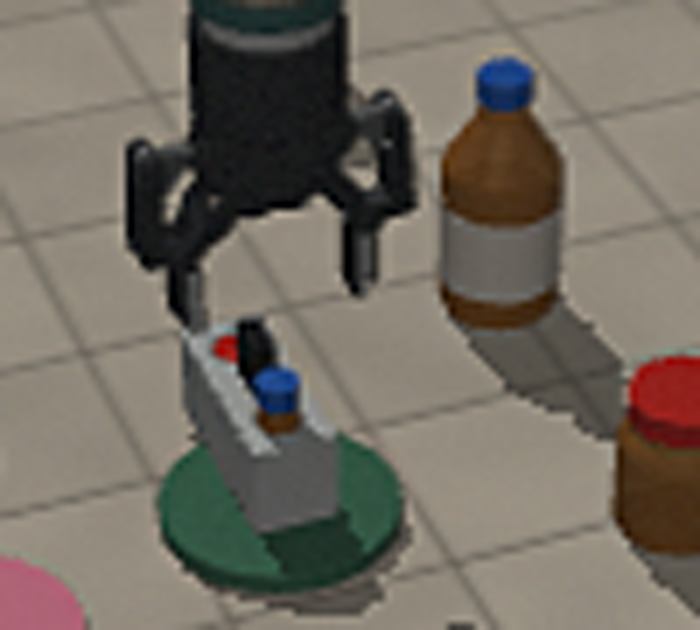

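View pics/k_w.png

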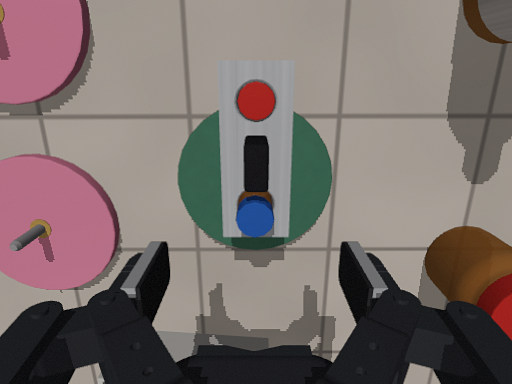

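```bash
python3 - <<'E'
from h import *
c=pickle.load(open("k_wrist.pkl","rb"));print(plane(c,255,217,.089))
E
```

```text
[0.56885676 0.10273945 0.089     ]
```

>>> send_rows(steps="0 0 0.012 0 0 0; 0 0 0.026 0 0 0; 0 0 0.04 0 0 0; 0 0 0.052 0 0 0; 0 0 0.0555 0 0 0")

```text
clock: 9.87
tcp_pos: [0.5675, 0.1032, 0.0653]
tool_rot: [-179.8, 0.0, 89.9]
wrist_force: [0.4, 0.1, 0.7]
opening: 0.0798
```

>>> send_rows(steps="0 0 0 0 0 0; 0 0 0 0 0 0; 0 0 0 0 0 0")

```text
clock: 10.12
tcp_pos: [0.5697, 0.1032, 0.0683]
tool_rot: [179.9, -0.0, 89.8]
wrist_force: [0.5, 0.3, 0.1]
opening: 0.0801
```

Centred on the vial; close.

>>> send_rows(steps="0 0 0 0 0 0; 0 0 0 0 0 0; 0 0 0 0 0 0; 0 0 0 0 0 0; 0 0 0 0 0 0", hand=0.015)

```text
clock: 10.53
tcp_pos: [0.5694, 0.1032, 0.0681]
tool_rot: [180.0, -0.0, 89.8]
wrist_force: [-1.1, -0.2, 5.0]
opening: 0.0214
```

>>> send_rows(steps="0 0 0 0 0 0; 0 0 0 0 0 0; 0 0 0 0 0 0; 0 0 0 0 0 0; 0 0 0 0 0 0")

```text
clock: 10.95
tcp_pos: [0.5694, 0.1032, 0.0682]
tool_rot: [180.0, -0.0, 89.8]
wrist_force: [-0.9, 0.5, 4.6]
opening: 0.0217
```

```bash
python3 plan.py .569 .103 .13 90; python3 - <<'E'
from workcell import capture
import cv2,pickle
from h import *
for n in ("side","wrist"):
    c=capture(n);pickle.dump(c,open(f"l_{n}.pkl","wb"))
    if n=="side": crop(c,200,100,100,90,7,"pics/l_s.png")
E
```

```text
t 10.95 pos [0.5694 0.1032 0.0682] rot [ 1.7997e+02 -1.0000e-02  8.9820e+01] F [-0.9  0.5  4.6] open 0.0217
q [-23.  44.  15. 106. -20.  32.   5.]
shift [-0.0002 -0.0004 -0.0618] turn [ 0.0006 -0.0002 -0.0031] rows 1.5
```

View pics/l_s.png

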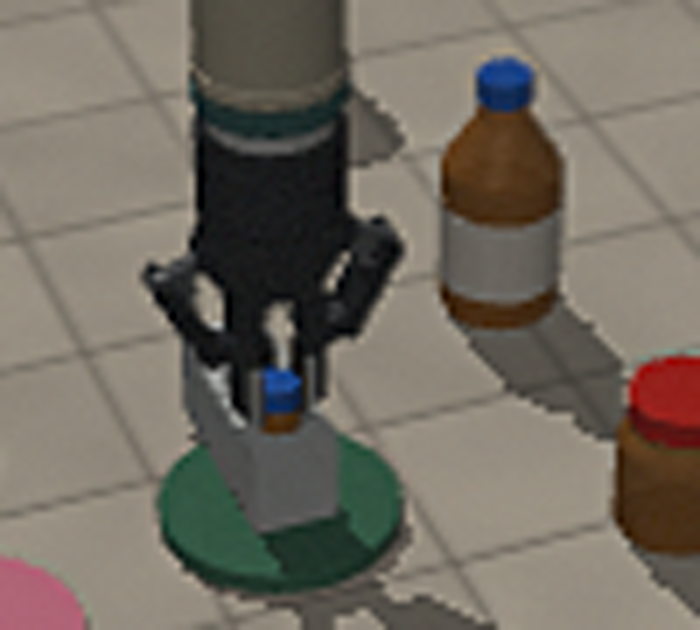

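>>> send_rows(steps="0 0 -0.008 0 0 0; 0 0 -0.02 0 0 0; 0 0 -0.035 0 0 0; 0 0 -0.055 0 0 0; 0 0 -0.07 0 0 0")

```text
clock: 11.47
tcp_pos: [0.5693, 0.103, 0.1397]
tool_rot: [180.0, -0.0, 89.8]
wrist_force: [0.3, -0.5, 0.3]
opening: 0.0216
```

>>> send_rows(steps="0 0 -0.006 0 0 0; 0 0 -0.01 0 0 0")

```text
clock: 11.63
tcp_pos: [0.5696, 0.1032, 0.1493]
tool_rot: [179.9, -0.0, 89.8]
wrist_force: [-0.1, 0.7, -0.5]
opening: 0.0215
```

```bash
python3 plan.py .476 -.1126 .15 -5.2; python3 - <<'E'
from workcell import capture
import cv2,pickle
from h import *
for n in ("side","wrist"):
    c=capture(n);pickle.dump(c,open(f"m_{n}.pkl","wb"))
    if n=="side": crop(c,200,70,100,120,5,"pics/m_s.png")
    if n=="wrist": cv2.imwrite("pics/m_w.png",c["pixels"])
E
```

```text
t 11.63 pos [0.5696 0.1032 0.1493] rot [ 1.799e+02 -3.000e-02  8.983e+01] F [-0.1  0.7 -0.5] open 0.0215
q [-25.  37.  19. 104. -17.  42.   3.]
shift [-0.2161 -0.093  -0.001 ] turn [ 1.0000e-03 -1.9000e-03  1.6586e+00] rows 13.3
```

View pics/m_s.png

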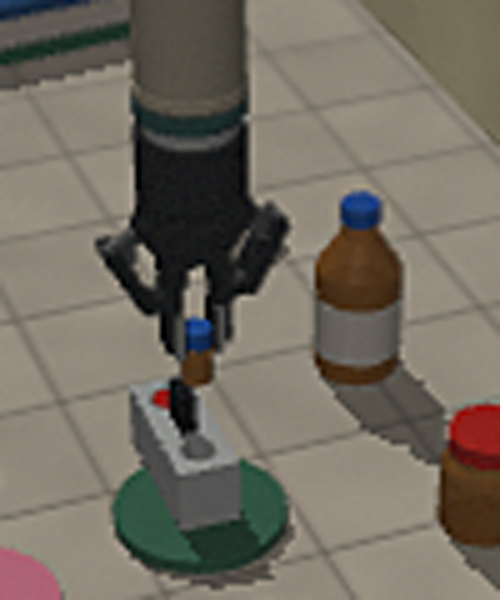

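View pics/m_w.png

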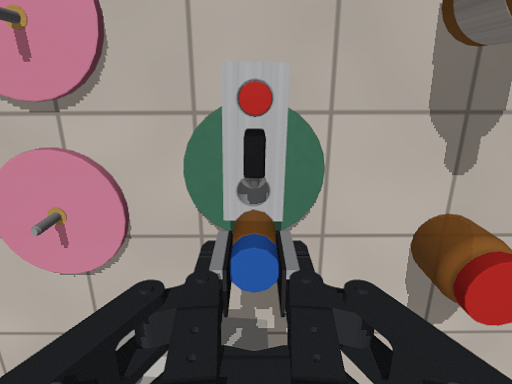

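>>> send_rows(steps="-0.014 -0.006 0 0 0 0.11; -0.028 -0.012 0 0 0 0.22; -0.042 -0.018 0 0 0 0.34; -0.056 -0.024 0 0 0 0.46; -0.07 -0.03 0 0 0 0.58")

```text
clock: 12.15
tcp_pos: [0.5378, 0.0326, 0.1468]
tool_rot: [-179.9, 0.1, 56.3]
wrist_force: [0.4, -0.6, -0.4]
opening: 0.0216
```

```bash
python3 plan.py .476 -.1126 .15 -5.2
```

```text
t 12.15 pos [0.5378 0.0326 0.1468] rot [-1.7991e+02  8.0000e-02  5.6260e+01] F [ 0.4 -0.6 -0.4] open 0.0216
q [-24.  36.  28. 110. -26.  40. -15.]
shift [-0.1551  0.0293 -0.003 ] turn [-7.0000e-04  2.1000e-03  1.0726e+00] rows 8.6
```

>>> send_rows(steps="-0.018 0.0035 0 0 0 0.12; -0.036 0.007 0 0 0 0.24; -0.054 0.0105 -0.001 0 0 0.36; -0.072 0.014 -0.002 0 0 0.48; -0.088 0.0165 -0.002 0 0 0.6")

```text
clock: 12.57
tcp_pos: [0.5031, -0.0504, 0.1491]
tool_rot: [-180.0, 0.1, 21.8]
wrist_force: [0.7, -0.3, -0.3]
opening: 0.0216
```

```bash
python3 plan.py .476 -.1126 .15 -5.2
```

```text
t 12.57 pos [ 0.5031 -0.0504  0.1491] rot [-1.7999e+02  1.0000e-01  2.1840e+01] F [ 0.7 -0.3 -0.3] open 0.0216
q [-22.  36.  37. 115. -34.  40. -31.]
shift [-0.0483  0.0476 -0.0008] turn [2.00e-04 1.80e-03 4.72e-01] rows 3.8
```

>>> send_rows(steps="-0.012 0.012 0 0 0 0.12; -0.025 0.025 0 0 0 0.24; -0.037 0.037 0 0 0 0.36; -0.046 0.046 -0.001 0 0 0.44; -0.046 0.046 -0.001 0 0 0.45")

```text
clock: 12.98
tcp_pos: [0.4773, -0.1121, 0.1503]
tool_rot: [179.9, 0.1, -4.0]
wrist_force: [-0.1, -0.6, -0.5]
opening: 0.0214
```

>>> send_rows(steps="0 0 0 0 0 0; 0 0 0 0 0 0; 0 0 0 0 0 0; 0 0 0 0 0 0")

```text
clock: 13.32
tcp_pos: [0.4794, -0.1083, 0.1506]
tool_rot: [-180.0, 0.0, -3.4]
wrist_force: [-0.1, 0.3, -0.7]
opening: 0.0214
```

```bash
python3 plan.py .476 -.1126 .15 -5.2; python3 - <<'E'
from workcell import capture
import cv2,pickle
from h import *
for n in ("side","wrist","top"):
    c=capture(n);pickle.dump(c,open(f"n_{n}.pkl","wb"))
    if n=="side": crop(c,190,110,120,130,5,"pics/n_s.png")
    if n=="wrist": cv2.imwrite("pics/n_w.png",c["pixels"])
E
```

```text
t 13.32 pos [ 0.4794 -0.1083  0.1506] rot [-1.7997e+02  1.0000e-02 -3.4100e+00] F [-0.1  0.3 -0.7] open 0.0214
q [-19.  37.  43. 117. -39.  41. -43.]
shift [-0.0031  0.0045  0.0006] turn [-0.0006  0.0002  0.0312] rows 0.2
```

View pics/n_s.png

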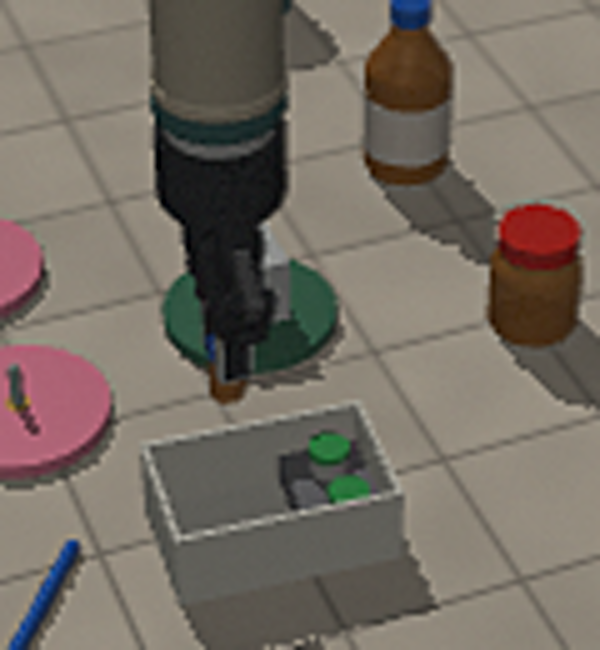

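View pics/n_w.png

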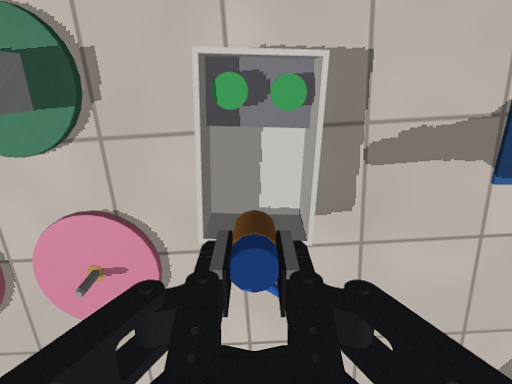

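```bash
python3 - <<'E'
from h import *
c=pickle.load(open("n_wrist.pkl","rb"))
P=[plane(c,*p,.058).round(4) for p in [(193,48.5),(327.5,51.5),(314,241),(198.5,239)]];print(P)
f=(P[0]+P[1])/2; a=(P[3]-P[0]);b=P[2]-P[1]
for v in(a,b): print(np.linalg.norm(v),np.degrees(np.arctan2(-v[1],-v[0])))
print("center from far edge",f+ np.array([-np.cos(np.radians(5.2)),np.sin(np.radians(5.2)),0])*.075)
w=P[1]-P[0];print(np.linalg.norm(w),np.degrees(np.arctan2(w[1],w[0]))+90)
crop(c,180,30,160,225,3,"pics/n_wc.png")
E
```

```text
[array([ 0.5808, -0.075 ,  0.058 ]), array([ 0.5734, -0.1666,  0.058 ]), array([ 0.4288, -0.157 ,  0.058 ]), array([ 0.4364, -0.0622,  0.058 ])]
0.14496620295779286 -5.065610235053186
0.14491832182301864 -3.7982952203921205
center from far edge [ 0.50240867 -0.11400256  0.058     ]
0.09189842218449672 -4.618668041467913
```

View pics/n_wc.png

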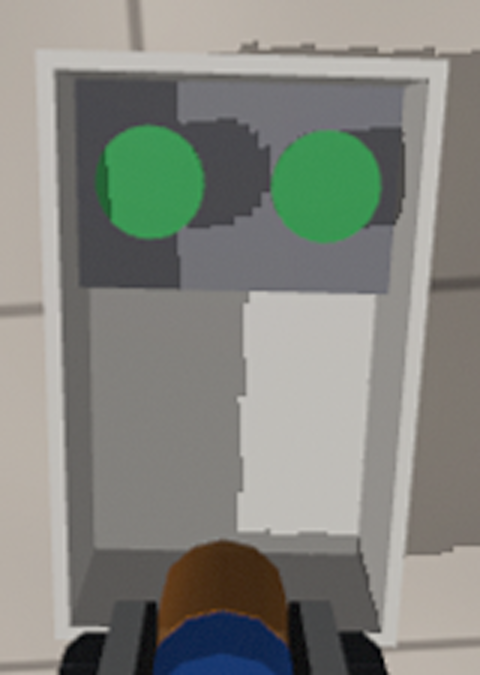

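>>> send_rows(steps="-0.002 0.002 0.01 0 0 0.015; -0.0035 0.0042 0.03 0 0 0.024; -0.0035 0.0042 0.05 0 0 0.024; -0.0035 0.0042 0.065 0 0 0.024; -0.0035 0.0042 0.07 0 0 0.024")

```text
clock: 13.88
tcp_pos: [0.4737, -0.1129, 0.0785]
tool_rot: [-180.0, 0.2, -5.0]
wrist_force: [0.4, -0.1, -0.1]
opening: 0.0212
```

>>> send_rows(steps="0 0 0 0 0 0; 0 0 0 0 0 0; 0 0 0 0 0 0; 0 0 0 0 0 0")

```text
clock: 14.22
tcp_pos: [0.4759, -0.1135, 0.0815]
tool_rot: [180.0, -0.1, -4.9]
wrist_force: [0.0, -0.1, 0.1]
opening: 0.0214
```

```bash
python3 plan.py .4765 -.1125 .027 -4.8; python3 - <<'E'
from workcell import capture
import cv2,pickle
from h import *
for n in ("side","wrist","top"):
    c=capture(n);pickle.dump(c,open(f"o_{n}.pkl","wb"))
    if n=="side": crop(c,190,130,120,110,5,"pics/o_s.png")
    if n=="wrist": cv2.imwrite("pics/o_w.png",c["pixels"])
E
```

```text
t 14.22 pos [ 0.4759 -0.1135  0.0815] rot [ 1.7998e+02 -9.0000e-02 -4.9400e+00] F [ 0.  -0.1  0.1] open 0.0214
q [-13.  43.  36. 120. -48.  32. -37.]
shift [ 0.0005 -0.0011  0.0545] turn [ 0.0003 -0.0015 -0.0025] rows 1.3
```

View pics/o_s.png

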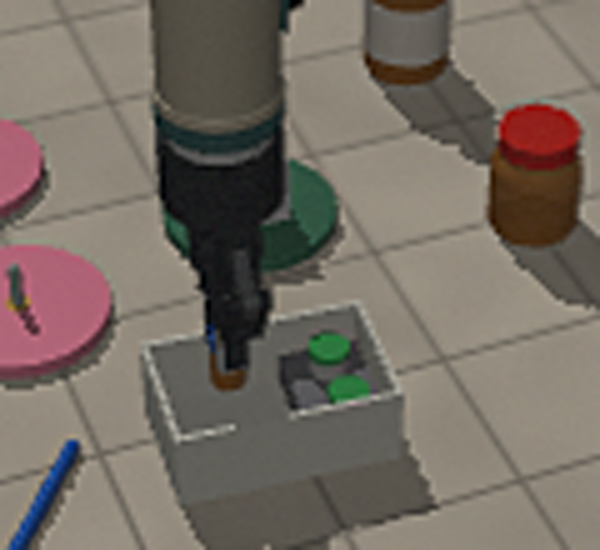

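View pics/o_w.png

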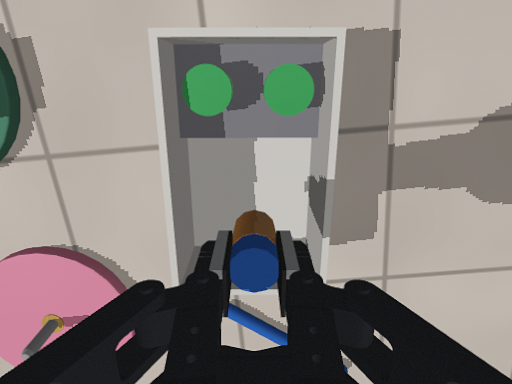

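>>> send_rows(steps="0 -0.001 0.01 0 0 0; 0 -0.001 0.022 0 0 0; 0 -0.001 0.034 0 0 0; 0 -0.001 0.044 0 0 0; 0 -0.001 0.048 0 0 0")

```text
clock: 14.78
tcp_pos: [0.4747, -0.1118, 0.0313]
tool_rot: [-180.0, 0.1, -4.9]
wrist_force: [-1.4, 0.5, -0.7]
opening: 0.0212
```

>>> send_rows(steps="0 0 0.001 0 0 0; 0 0 0.002 0 0 0; 0 0 0.003 0 0 0; 0 0 0.004 0 0 0; 0 0 0.005 0 0 0")

```text
clock: 15.2
tcp_pos: [0.4757, -0.1123, 0.0281]
tool_rot: [180.0, -0.0, -4.9]
wrist_force: [0.0, -0.1, -1.1]
opening: 0.0214
```

>>> send_rows(steps="0 0 0.001 0 0 0; 0 0 0.002 0 0 0; 0 0 0.0025 0 0 0; 0 0 0.0025 0 0 0")

```text
clock: 15.53
tcp_pos: [0.4756, -0.1123, 0.0262]
tool_rot: [-180.0, -0.1, -5.0]
wrist_force: [-1.7, 1.2, 10.0]
opening: 0.0216
```

```bash
python3 plan.py .4765 -.1125 .027 -4.8; python3 - <<'E'
from workcell import capture
import cv2,pickle
from h import *
for n in ("side","wrist"):
    c=capture(n);pickle.dump(c,open(f"p_{n}.pkl","wb"))
    if n=="side": crop(c,190,130,120,110,5,"pics/p_s.png")
    if n=="wrist": cv2.imwrite("pics/p_w.png",c["pixels"])
E
```

```text
t 15.53 pos [ 0.4756 -0.1123  0.0262] rot [-1.7996e+02 -7.0000e-02 -4.9600e+00] F [-1.7  1.2 10. ] open 0.0216
q [ -8.  47.  28. 121. -55.  25. -31.]
shift [ 0.0009  0.0001 -0.0008] turn [-0.0007 -0.0011 -0.0028] rows 0.0
```

View pics/p_s.png

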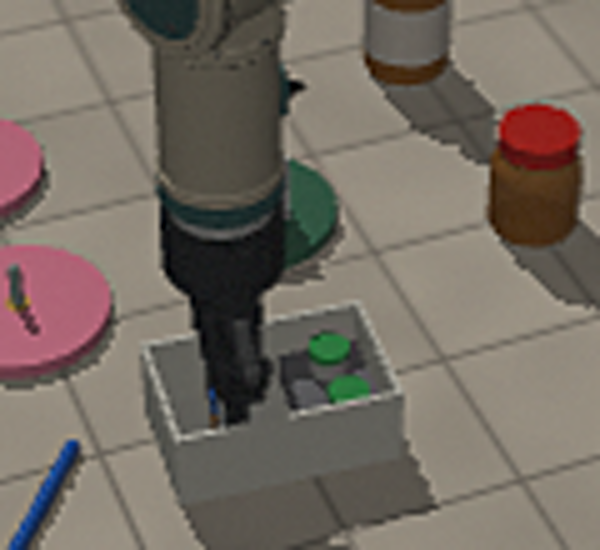

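View pics/p_w.png

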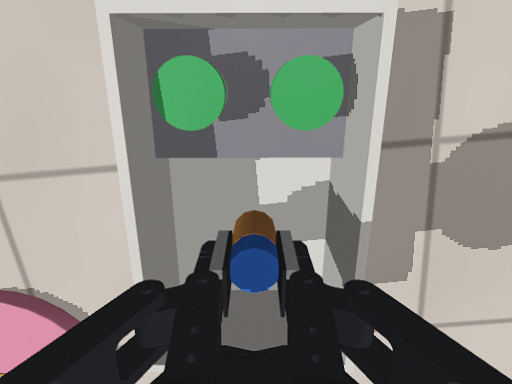

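>>> send_rows(steps="0 0 -0.001 0 0 0; 0 0 -0.001 0 0 0; 0 0 -0.001 0 0 0")

```text
clock: 15.88
tcp_pos: [0.4755, -0.1123, 0.0263]
tool_rot: [180.0, -0.0, -4.9]
wrist_force: [0.3, 0.0, 2.4]
opening: 0.0211
```

>>> send_rows(steps="0 0 0 0 0 0; 0 0 0 0 0 0; 0 0 0 0 0 0; 0 0 0 0 0 0; 0 0 0 0 0 0", hand=0.038)

```text
clock: 16.3
tcp_pos: [0.4754, -0.1123, 0.0262]
tool_rot: [180.0, 0.0, -4.9]
wrist_force: [-0.5, 0.0, 0.4]
opening: 0.0381
```

```bash
python3 plan.py .4765 -.1125 .12 -4.8; python3 - <<'E'
from workcell import capture
import cv2,pickle
from h import *
for n in ("wrist",):
    c=capture(n)
    if n=="wrist": cv2.imwrite("pics/q_w.png",c["pixels"])
E
```

```text
t 16.3 pos [ 0.4754 -0.1123  0.0262] rot [ 1.80e+02  1.00e-02 -4.94e+00] F [-0.5  0.   0.4] open 0.0381
q [ -8.  47.  28. 121. -55.  25. -31.]
shift [ 0.0011  0.0001 -0.0938] turn [ 0.      0.0001 -0.0025] rows 2.2
```

View pics/q_w.png

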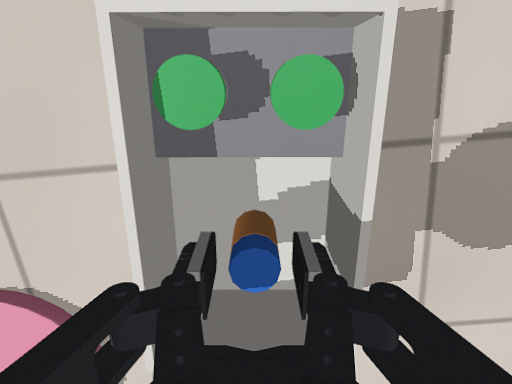

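>>> send_rows(steps="0 0 -0.008 0 0 0; 0 0 -0.022 0 0 0; 0 0 -0.04 0 0 0; 0 0 -0.06 0 0 0; 0 0 -0.08 0 0 0")

```text
clock: 16.77
tcp_pos: [0.475, -0.1124, 0.1075]
tool_rot: [180.0, 0.0, -5.0]
wrist_force: [-0.6, 0.3, 0.3]
opening: 0.0379
```

>>> send_rows(steps="0 0 -0.02 0 0 0; 0 0 -0.04 0 0 0", hand=0.08)

```text
clock: 16.93
tcp_pos: [0.475, -0.1123, 0.1478]
tool_rot: [180.0, 0.0, -5.0]
wrist_force: [0.4, -0.2, -0.0]
opening: 0.0608
```

```bash
python3 plan.py .524 -.3835 .15 -4; python3 - <<'E'
from workcell import capture
import cv2,pickle
from h import *
for n in ("side","wrist"):
    c=capture(n);pickle.dump(c,open(f"r_{n}.pkl","wb"))
    if n=="side": crop(c,190,130,120,110,5,"pics/r_s.png")
    if n=="wrist": cv2.imwrite("pics/r_w.png",c["pixels"])
E
```

```text
t 16.93 pos [ 0.475  -0.1123  0.1478] rot [ 1.80e+02  1.00e-02 -4.97e+00] F [ 0.4 -0.2 -0. ] open 0.0608
q [-18.  37.  44. 118. -40.  41. -44.]
shift [ 0.0723  0.2659 -0.0022] turn [ 0.      0.0002 -0.0169] rows 6.6
```

View pics/r_s.png

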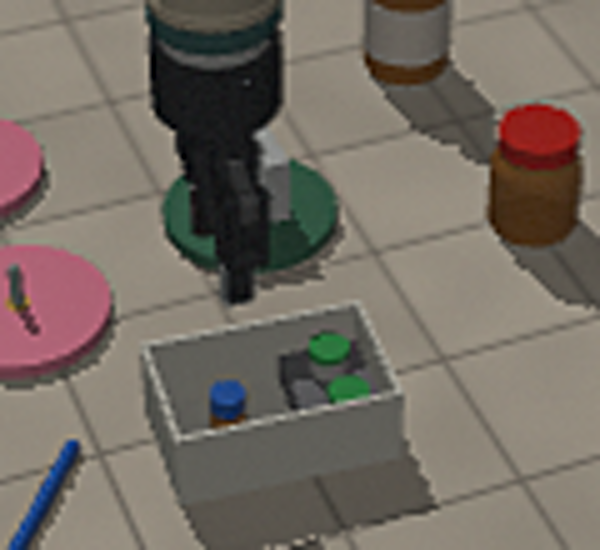

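View pics/r_w.png

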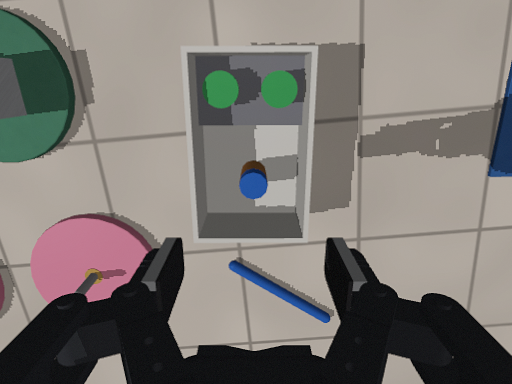

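>>> send_rows(steps="0.008 0.03 0 0 0 0; 0.018 0.068 0 0 0 0; 0.029 0.107 0 0 0 -0.005; 0.04 0.147 0 0 0 -0.01; 0.05 0.185 -0.001 0 0 -0.015")

```text
clock: 17.45
tcp_pos: [0.509, -0.3025, 0.1468]
tool_rot: [-180.0, 0.1, -4.1]
wrist_force: [1.1, 0.4, 0.5]
opening: 0.0798
```

>>> send_rows(steps="0.008 0.03 0 0 0 0; 0.016 0.06 0 0 0 0; 0.022 0.08 0 0 0 0; 0.022 0.08 0 0 0 0")

```text
clock: 17.78
tcp_pos: [0.5242, -0.3882, 0.1471]
tool_rot: [179.7, 0.0, -4.4]
wrist_force: [-0.2, -0.3, 0.4]
opening: 0.08
```

>>> send_rows(steps="0 0 0 0 0 0; 0 0 0 0 0 0; 0 0 0 0 0 0; 0 0 0 0 0 0")

```text
clock: 18.12
tcp_pos: [0.5258, -0.3805, 0.1471]
tool_rot: [-179.9, 0.0, -4.0]
wrist_force: [0.6, 0.2, 0.7]
opening: 0.08
```

```bash
python3 plan.py .524 -.3835 .07 -4; python3 - <<'E'
from workcell import capture
import cv2,pickle
from h import *
c=capture("wrist");pickle.dump(c,open("s_wrist.pkl","wb"));cv2.imwrite("pics/s_w.png",c["pixels"])
r=pickle.load(open("r_wrist.pkl","rb"));crop(r,165,35,170,215,3,"pics/r_wc.png")
E
```

```text
t 18.12 pos [ 0.5258 -0.3805  0.1471] rot [-1.7992e+02  2.0000e-02 -3.9900e+00] F [0.6 0.2 0.7] open 0.08
q [ 11.  48.  41.  92. -37.  54. -29.]
shift [-0.0016  0.0033  0.0771] turn [-0.0014  0.0003  0.0002] rows 1.9
```

View pics/s_w.png

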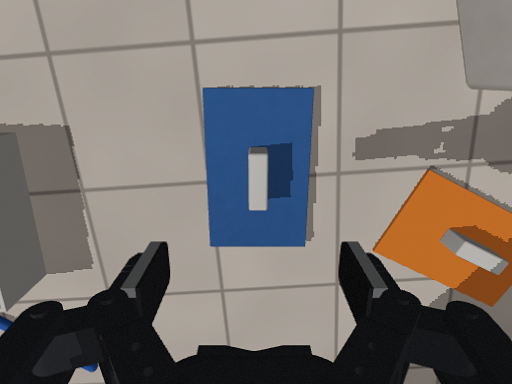

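View pics/r_wc.png

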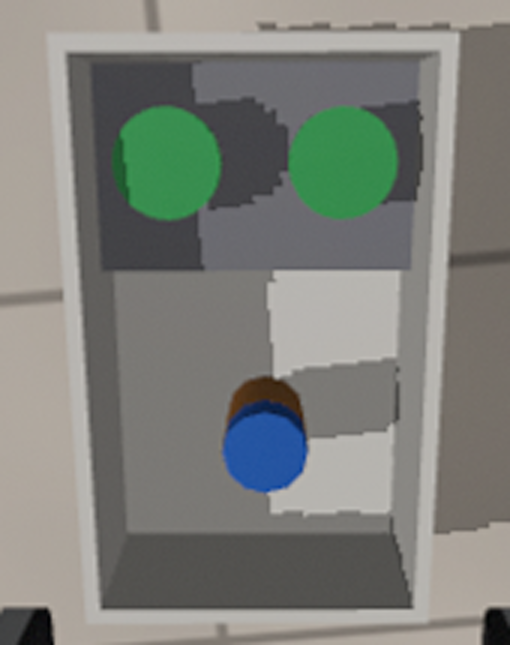

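```bash
python3 - <<'E'
from h import *
r=pickle.load(open("r_wrist.pkl","rb"));s=pickle.load(open("s_wrist.pkl","rb"))
def rep(n,P):
    P=np.array(P);c=P.mean(0);a=P[0]-P[3];b=P[1]-P[2];w=P[0]-P[1]
    A=lambda v:np.degrees(np.arctan2(v[1],v[0]))
    print(n,c.round(4),[np.linalg.norm(v).round(4) for v in(a,b,w,P[3]-P[2])],A(a),A(b),A(w)-90,A(P[3]-P[2])-90)
f=lambda x,y:((x+.5)/3-.5+165,(y+.5)/3-.5+35)
rep("box",[plane(r,*f(*p),.058) for p in [(48,33.5),(459,32),(427,624),(88,624)]])
rep("boxin",[plane(r,*f(*p),.058) for p in [(66,53),(442,52),(412,608),(101,608)]])
hsv=cv2.cvtColor(s["pixels"],cv2.COLOR_BGR2HSV);m=((hsv[...,0]>100)&(hsv[...,0]<130)&(hsv[...,1]>120)).astype(np.uint8);m[:,:180]=0;m[:,340:]=0
cs,_=cv2.findContours(m,cv2.RETR_EXTERNAL,cv2.CHAIN_APPROX_NONE);b=max(cs,key=cv2.contourArea)
pts=np.array([plane(s,u,v,.011)[:2] for u,v in b[:,0]],np.float32);print(cv2.minAreaRect(pts))
rep("lid",[plane(s,*p,.011) for p in [(203.5,88),(313.5,87.5),(304.5,246),(210.5,246)]])
h2=cv2.inRange(hsv,(0,0,150),(180,60,255))[140:220,240:280];cs,_=cv2.findContours(h2,cv2.RETR_EXTERNAL,cv2.CHAIN_APPROX_NONE);b=max(cs,key=cv2.contourArea)
pts=np.array([plane(s,u+240,v+140,.039)[:2] for u,v in b[:,0]],np.float32);print("bar",cv2.minAreaRect(pts))
E
```

```text
box [ 0.5035 -0.1147  0.058 ] [np.float64(0.1499), np.float64(0.1503), np.float64(0.0935), np.float64(0.0933)] -4.837923732465605 -4.89729550517455 -4.840776130824196 -5.072865286414654
boxin [ 0.5039 -0.1147  0.058 ] [np.float64(0.1409), np.float64(0.1412), np.float64(0.086), np.float64(0.0851)] -4.822240922836418 -5.181996093196146 -4.893304735204865 -5.071407899061825
((0.5240007042884827, -0.38551414012908936), (0.09280376136302948, 0.14768603444099426), 85.96923065185547)
lid [ 0.5235 -0.3859  0.011 ] [np.float64(0.1488), np.float64(0.1492), np.float64(0.0921), np.float64(0.0924)] -4.19755602607368 -4.097867948904346 -3.7806977939189466 -4.014306048659989
bar ((0.5238829255104065, -0.38532745838165283), (0.014179584570229053, 0.047692667692899704), 85.69506072998047)
```

```bash
python3 plan.py .5238 -.3853 .015 -4.1
```

```text
t 18.17 pos [ 0.5259 -0.3807  0.1472] rot [-1.7994e+02  1.0000e-02 -3.9900e+00] F [ 0.7  0.2 -1.3] open 0.08
q [ 11.  48.  41.  92. -37.  54. -29.]
shift [-0.0018  0.0048  0.1322] turn [-0.001   0.0001  0.0019] rows 3.2
```

>>> send_rows(steps="-0.001 0.002 0.015 0 0 0; -0.002 0.005 0.04 0 0 0; -0.002 0.005 0.065 0 0 0; -0.002 0.005 0.085 0 0 0; -0.002 0.005 0.09 0 0 0")

```text
clock: 18.58
tcp_pos: [0.5219, -0.3844, 0.054]
tool_rot: [-179.8, 0.2, -4.0]
wrist_force: [-0.1, 0.4, -0.1]
opening: 0.08
```

>>> send_rows(steps="0 0 0 0 0 0; 0 0 0 0 0 0; 0 0 0 0 0 0; 0 0 0 0 0 0")

```text
clock: 18.92
tcp_pos: [0.524, -0.3878, 0.0589]
tool_rot: [179.9, -0.1, -4.1]
wrist_force: [0.6, 0.4, 0.5]
opening: 0.0802
```

```bash
python3 plan.py .5238 -.3853 .015 -4.1
```

```text
t 18.92 pos [ 0.524  -0.3878  0.0589] rot [ 1.7991e+02 -1.2000e-01 -4.0700e+00] F [0.6 0.4 0.5] open 0.0802
q [ 14.  54.  36.  95. -42.  46. -25.]
shift [-0.0004 -0.0026  0.0439] turn [ 0.0015 -0.0021  0.0005] rows 1.1
```

>>> send_rows(steps="0 -0.001 0.01 0 0 0; 0 -0.002 0.022 0 0 0; 0 -0.002 0.033 0 0 0; 0 -0.002 0.041 0 0 0; 0 -0.002 0.043 0 0 0")

```text
clock: 19.33
tcp_pos: [0.5222, -0.3839, 0.0117]
tool_rot: [-179.9, 0.2, -4.1]
wrist_force: [-0.9, 0.1, 0.2]
opening: 0.0801
```

>>> send_rows(steps="0 0 0 0 0 0; 0 0 0 0 0 0; 0 0 0 0 0 0; 0 0 0 0 0 0")

```text
clock: 19.67
tcp_pos: [0.5236, -0.3855, 0.0148]
tool_rot: [180.0, -0.0, -4.1]
wrist_force: [0.5, -0.5, 0.4]
opening: 0.0803
```

>>> send_rows(steps="0 0 0 0 0 0; 0 0 0 0 0 0; 0 0 0 0 0 0; 0 0 0 0 0 0; 0 0 0 0 0 0", hand=0.005)

```text
clock: 20.08
tcp_pos: [0.5234, -0.3851, 0.0144]
tool_rot: [180.0, -0.0, -4.1]
wrist_force: [-0.2, -0.5, 0.6]
opening: 0.0193
```

>>> send_rows(steps="0 0 0 0 0 0; 0 0 0 0 0 0; 0 0 0 0 0 0; 0 0 0 0 0 0; 0 0 0 0 0 0")

```text
clock: 20.5
tcp_pos: [0.5234, -0.3853, 0.0145]
tool_rot: [180.0, -0.0, -4.1]
wrist_force: [0.9, 0.7, 4.3]
opening: 0.015
```

```bash
python3 plan.py .5238 -.3853 .15 -4.9;  python3 - <<'E'
from workcell import capture
import cv2,pickle
from h import *
c=capture("wrist");pickle.dump(c,open("u_wrist.pkl","wb"));cv2.imwrite("pics/u_w.png",c["pixels"])
E
```

```text
t 20.5 pos [ 0.5234 -0.3853  0.0145] rot [ 1.7999e+02 -2.0000e-02 -4.0800e+00] F [0.9 0.7 4.3] open 0.015
q [ 15.  57.  34.  95. -44.  42. -23.]
shift [ 0.0004  0.     -0.1355] turn [ 0.0001 -0.0003  0.0142] rows 3.2
```

View pics/u_w.png

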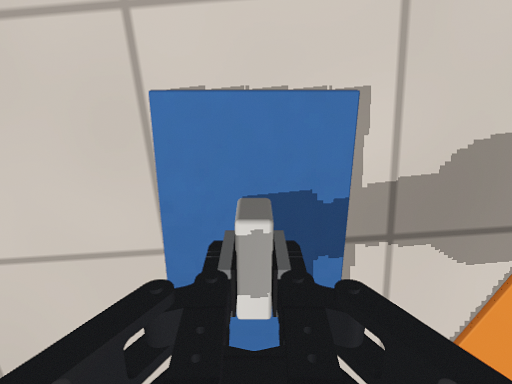

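>>> send_rows(steps="0 0 -0.01 0 0 0; 0 0 -0.03 0 0 0; 0 0 -0.055 0 0 0; 0 0 -0.085 0 0 0; 0 0 -0.115 0 0 0.01")

```text
clock: 20.97
tcp_pos: [0.5225, -0.3846, 0.1301]
tool_rot: [-180.0, 0.1, -4.7]
wrist_force: [0.4, -0.5, -1.2]
opening: 0.0152
```

>>> send_rows(steps="0 0 -0.015 0 0 0.004; 0 0 -0.02 0 0 0.004; 0 0 -0.02 0 0 0.004")

```text
clock: 21.22
tcp_pos: [0.5237, -0.3854, 0.1506]
tool_rot: [179.9, -0.1, -4.9]
wrist_force: [-0.5, -0.1, -2.2]
opening: 0.0151
```

```bash
python3 plan.py .5033 -.1147 .15 -4.9;  python3 - <<'E'
from workcell import capture
import cv2,pickle
from h import *
c=capture("wrist");pickle.dump(c,open("v_wrist.pkl","wb"))
from workcell import arm
p=arm.get_state();print(p["tcp_pos"],p["tool_rot"])
hsv=cv2.cvtColor(c["pixels"],cv2.COLOR_BGR2HSV);m=cv2.inRange(hsv,(100,120,30),(130,255,255))
cs,_=cv2.findContours(m,cv2.RETR_EXTERNAL,cv2.CHAIN_APPROX_NONE);b=max(cs,key=cv2.contourArea)[:,0]
top=b[(b[:,1]<b[:,1].min()+3)];print(b.min(0),b.max(0),top[:,0].min(),top[:,0].max(),top[:,1].mean())
z=p["tcp_pos"][2]-.0145+.011
A=plane(c,top[:,0].min(),top[:,1].mean(),z);B=plane(c,top[:,0].max(),top[:,1].mean(),z);print(A,B,(A+B)/2-p["tcp_pos"])
cv2.imwrite("pics/v_w.png",c["pixels"])
E
```

```text
t 21.22 pos [ 0.5237 -0.3854  0.1506] rot [ 1.7995e+02 -1.0000e-01 -4.8700e+00] F [-0.5 -0.1 -2.2] open 0.0151
q [ 11.  48.  41.  92. -37.  55. -30.]
shift [-0.0433 -0.268   0.0003] turn [ 0.0009 -0.0018  0.0005] rows 6.5
[ 0.5231989  -0.38458012  0.14903861] [-1.79959104e+02  1.23806825e-02 -4.86467578e+00]
[149  90] [359 288] 149 358 90.80188679245283
[ 0.60174448 -0.347238    0.14553861] [ 0.59376123 -0.44000475  0.14553861] [ 0.07455395 -0.00904126 -0.0035    ]
```

View pics/v_w.png

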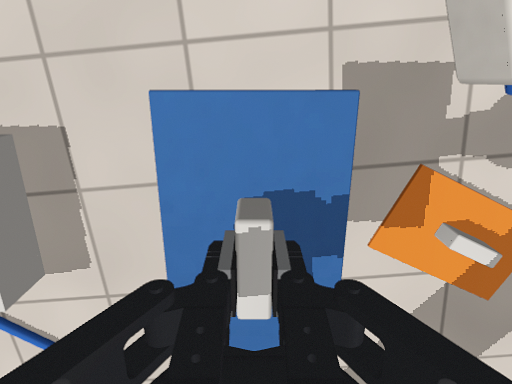

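>>> send_rows(steps="-0.005 -0.03 0 0 0 0; -0.011 -0.067 0 0 0 0; -0.017 -0.105 0 0 0 0; -0.023 -0.143 0 0 0 0; -0.029 -0.18 0 0 0 0")

```text
clock: 21.68
tcp_pos: [0.5081, -0.2007, 0.1474]
tool_rot: [-179.9, 0.2, -4.9]
wrist_force: [0.1, 0.9, -0.5]
opening: 0.0153
```

>>> send_rows(steps="-0.005 -0.034 0 0 0 0; -0.01 -0.062 0 0 0 0; -0.013 -0.08 0 0 0 0; -0.014 -0.088 0 0 0 0; -0.014 -0.088 0 0 0 0")

```text
clock: 22.1
tcp_pos: [0.5025, -0.1119, 0.1479]
tool_rot: [-179.9, 0.2, -4.7]
wrist_force: [-0.6, -0.1, -0.8]
opening: 0.0147
```

>>> send_rows(steps="0 0 0 0 0 0; 0 0 0 0 0 0; 0 0 0 0 0 0; 0 0 0 0 0 0; 0 0 0 0 0 0")

```text
clock: 22.52
tcp_pos: [0.5032, -0.1156, 0.1493]
tool_rot: [180.0, -0.0, -5.0]
wrist_force: [0.0, 0.7, -2.9]
opening: 0.0144
```

```bash
python3 plan.py .5033 -.1147 .15 -4.95;  python3 - <<'E'
from workcell import capture,arm
import cv2,pickle
from h import *
for n in ("wrist","top","side"):
    c=capture(n);pickle.dump(c,open(f"w_{n}.pkl","wb"))
    if n=="side": crop(c,180,100,130,130,5,"pics/w_s.png")
    if n=="top": crop(c,220,160,100,100,6,"pics/w_t.png")
    if n=="wrist": cv2.imwrite("pics/w_w.png",c["pixels"])
    print(arm.get_state()["tcp_pos"].round(4))
E
```

```text
t 22.52 pos [ 0.5032 -0.1156  0.1493] rot [ 1.7998e+02 -1.0000e-02 -4.9800e+00] F [ 0.   0.7 -2.9] open 0.0144
q [-18.  39.  44. 114. -40.  43. -45.]
shift [ 0.     -0.0009 -0.0007] turn [ 0.0004 -0.0001 -0.0005] rows 0.0
[ 0.5032 -0.1153  0.1493]
[ 0.5033 -0.115   0.1493]
[ 0.5033 -0.1149  0.1493]
```

View pics/w_s.png

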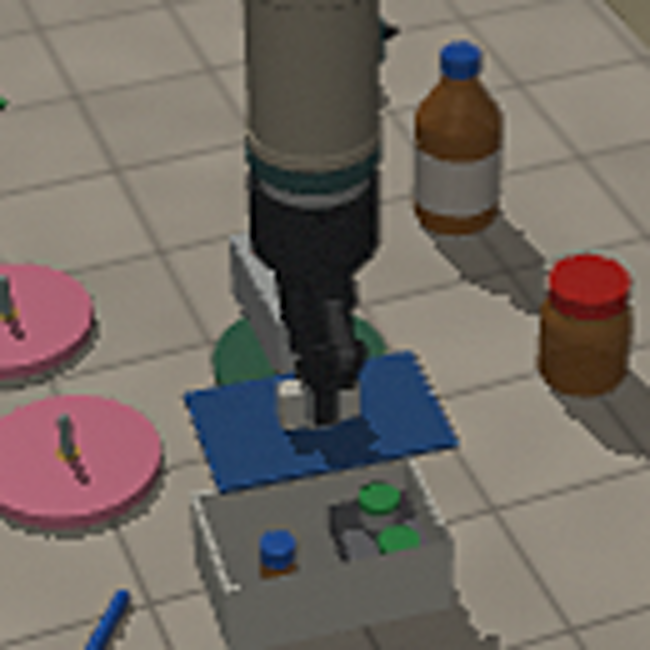

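View pics/w_t.png

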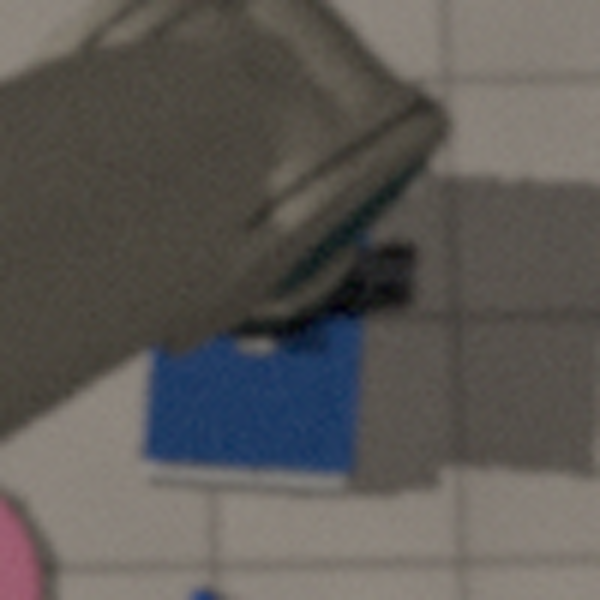

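View pics/w_w.png

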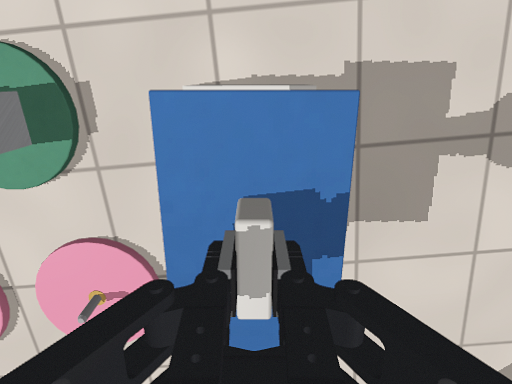

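```bash
python3 - <<'E'
from h import *
s=pickle.load(open("w_side.pkl","rb"));a=pickle.load(open("a_side.pkl","rb"));w=pickle.load(open("w_wrist.pkl","rb"));t=pickle.load(open("w_top.pkl","rb"))
z=.1458
f=lambda x,y:((x+.5)/5-.5+180,(y+.5)/5-.5+100)
P=np.array([plane(s,*f(*p),z) for p in [(185,398),(413,353),(458,441),(222,491)]]);print("side lid",P.round(4),P.mean(0))
g=lambda x,y:((x+.5)/5-.5+210,(y+.5)/5-.5+180)
Q=np.array([plane(a,*g(*p),.058) for p in [(43,95),(260,53),(304,143),(80,189)]]);print("side box",Q.round(4),Q.mean(0))
h=lambda x,y:((x+.5)/6-.5+220,(y+.5)/6-.5+160)
print("top lid near corners",[plane(t,*h(*p),z).round(4) for p in[(145,458),(355,470)]],"expected -x corners of box; wrist box near corners:")
r=pickle.load(open("r_wrist.pkl","rb"));k=lambda x,y:((x+.5)/3-.5+165,(y+.5)/3-.5+35)
print([plane(r,*k(*p),.058).round(4) for p in[(88,624),(427,624)]])
A=plane(w,150,90.8,z);B=plane(w,358.5,90.8,z);print("wrist lid far",A,B);print([plane(r,*k(*p),.058).round(4) for p in[(48,33.5),(459,32)]])
E
```

```text
side lid [[ 0.4337 -0.0682  0.1458]
 [ 0.5826 -0.079   0.1458]
 [ 0.5752 -0.1678  0.1458]
 [ 0.4274 -0.1576  0.1458]] [ 0.50471489 -0.11814632  0.1458    ]
side box [[ 0.4361 -0.0622  0.058 ]
 [ 0.5832 -0.076   0.058 ]
 [ 0.5761 -0.1661  0.058 ]
 [ 0.4304 -0.1525  0.058 ]] [ 0.50646259 -0.11418881  0.058     ]
top lid near corners [array([ 0.4338, -0.0638,  0.1458]), array([ 0.427 , -0.1559,  0.1458])] expected -x corners of box; wrist box near corners:
[array([ 0.4329, -0.0619,  0.058 ]), array([ 0.4246, -0.1548,  0.058 ])]
wrist lid far [ 0.58131113 -0.07850076  0.1458    ] [ 0.57326195 -0.16999375  0.1458    ]
[array([ 0.5823, -0.0745,  0.058 ]), array([ 0.5744, -0.1676,  0.058 ])]
```

>>> send_rows(steps="0 -0.001 0.012 0 0 0; 0 -0.0025 0.026 0 0 0; 0 -0.0025 0.042 0 0 0; 0 -0.0025 0.056 0 0 0; 0 -0.0025 0.06 0 0 0")

```text
clock: 23.08
tcp_pos: [0.5021, -0.1112, 0.0869]
tool_rot: [-180.0, 0.2, -4.9]
wrist_force: [-0.6, 0.4, -1.3]
opening: 0.0151
```

>>> send_rows(steps="0 0 0 0 0 0; 0 0 0 0 0 0; 0 0 0 0 0 0; 0 0 0 0 0 0; 0 0 0 0 0 0")

```text
clock: 23.5
tcp_pos: [0.504, -0.112, 0.0899]
tool_rot: [180.0, -0.1, -4.9]
wrist_force: [0.3, -0.9, -0.5]
opening: 0.0146
```

```bash
python3 plan.py .5038 -.112 .0665 -4.95;  python3 - <<'E'
from workcell import capture,arm
import cv2,pickle
from h import *
for n in ("wrist","top","side"):
    c=capture(n);pickle.dump(c,open(f"x_{n}.pkl","wb"))
    if n=="side": crop(c,195,150,100,90,7,"pics/x_s.png")
    if n=="top": crop(c,220,160,100,100,6,"pics/x_t.png")
    if n=="wrist": crop(c,130,60,260,200,3,"pics/x_w.png")
E
```

```text
t 23.5 pos [ 0.504  -0.112   0.0899] rot [ 1.80e+02 -7.00e-02 -4.88e+00] F [ 0.3 -0.9 -0.5] open 0.0146
q [-15.  44.  38. 116. -46.  36. -40.]
shift [-0.0002  0.      0.0234] turn [ 0.     -0.0012  0.0013] rows 0.6
```

View pics/x_s.png

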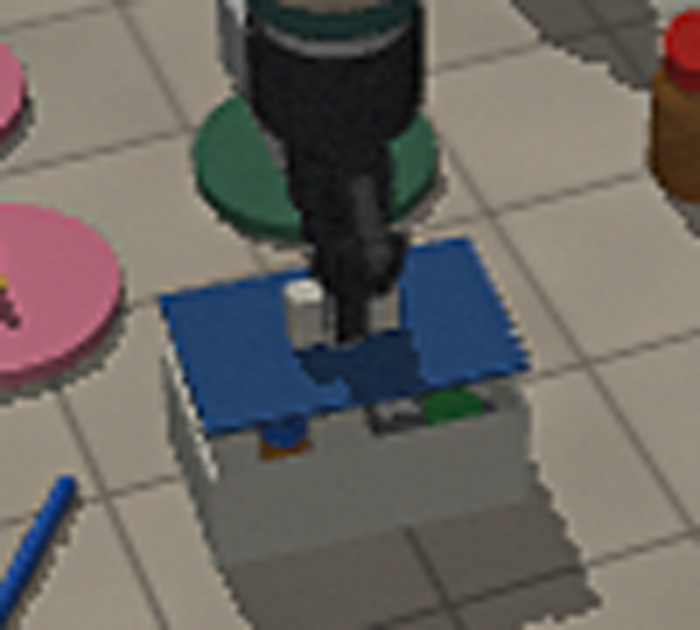

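View pics/x_t.png

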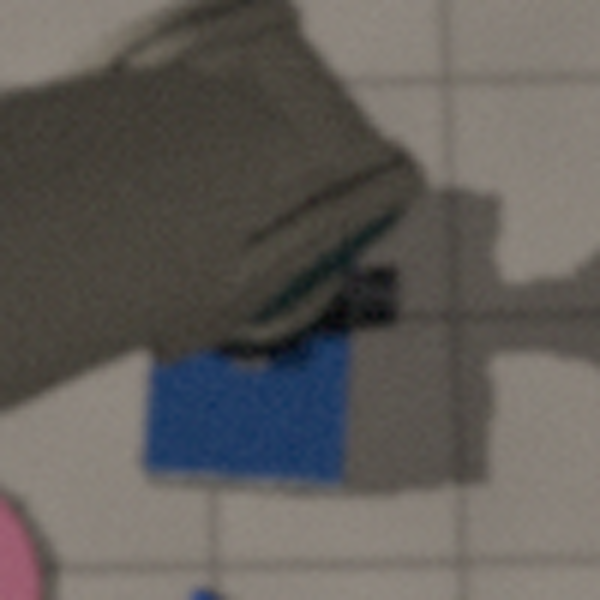

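View pics/x_w.png

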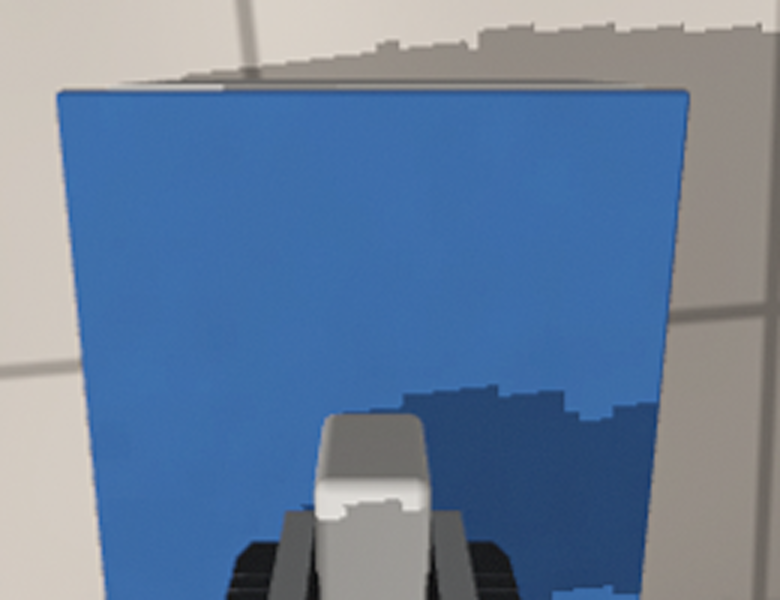

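```bash
python3 - <<'E'
from h import *
s=pickle.load(open("x_side.pkl","rb"));t=pickle.load(open("x_top.pkl","rb"));w=pickle.load(open("x_wrist.pkl","rb"))
z=.0864
f=lambda x,y:((x+.5)/7-.5+195,(y+.5)/7-.5+150)
P=np.array([plane(s,*f(*p),z) for p in [(160,297),(467,238),(529,367),(208,435)]]);print("side lid",P.round(4),P.mean(0))
h=lambda x,y:((x+.5)/6-.5+220,(y+.5)/6-.5+160)
print("top lid near",[plane(t,*h(*p),z).round(4) for p in[(145,469),(343,482)]])
# width along line: predicted rim corners in wrist from each estimate
cr=lambda p:((p+.5)*3-.5-np.array([390,180])).round(0)
for c0 in [(.5037,-.1147),(.5037,-.1125)]:
    y=np.radians(-4.95);X=np.array([np.cos(y),np.sin(y)]);Y=np.array([-X[1],X[0]])
    print(c0,[cr(proj(w,np.r_[np.array(c0)+.075*X+sg*.047*Y,.058])) for sg in(1,-1)])
cv2.imwrite("pics/x_wz.png",cv2.resize(w["pixels"][80:96,140:370],None,fx=3.4,fy=12,interpolation=cv2.INTER_NEAREST))
E
```

```text
side lid [[ 0.4353 -0.0614  0.0864]
 [ 0.5822 -0.0747  0.0864]
 [ 0.5739 -0.1669  0.0864]
 [ 0.4265 -0.1551  0.0864]] [ 0.50448134 -0.11453149  0.0864    ]
top lid near [array([ 0.4341, -0.0608,  0.0864]), array([ 0.4266, -0.1524,  0.0864])]
(0.5037, -0.1147) [array([108.,  85.]), array([645.,  86.])]
(0.5037, -0.1125) [array([96., 86.]), array([633.,  87.])]
```

View pics/x_wz.png

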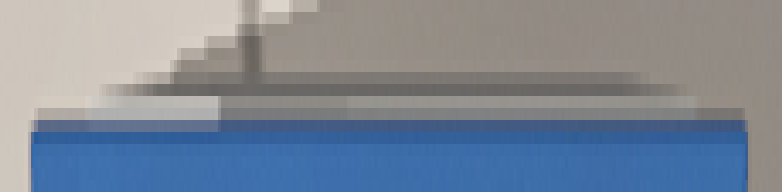

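>>> send_rows(steps="0 0.0005 0.004 0 0 0; 0.0003 0.0005 0.009 0 0 0; 0.0003 0.0005 0.013 0 0 0; 0.0003 0.0005 0.016 0 0 0; 0.0003 0.0005 0.018 0 0 0")

```text
clock: 24.07
tcp_pos: [0.5034, -0.1124, 0.0706]
tool_rot: [-180.0, 0.1, -4.9]
wrist_force: [-0.2, 0.8, -1.8]
opening: 0.015
```

>>> send_rows(steps="0 0 0.001 0 0 0; 0 0 0.002 0 0 0; 0 0 0.003 0 0 0; 0 0 0.004 0 0 0; 0 0 0.005 0 0 0")

```text
clock: 24.48
tcp_pos: [0.5038, -0.1125, 0.0664]
tool_rot: [-180.0, -0.0, -4.9]
wrist_force: [-4.3, 1.4, 16.0]
opening: 0.0147
```

>>> send_rows(steps="0 0 0.0005 0 0 0; 0 0 0.001 0 0 0; 0 0 0.0015 0 0 0; 0 0 0.002 0 0 0")

```text
clock: 24.82
tcp_pos: [0.5039, -0.1125, 0.0664]
tool_rot: [-179.9, -0.1, -4.9]
wrist_force: [-6.4, 3.3, 27.2]
opening: 0.0148
```

```bash
python3 plan.py .5038 -.112 .0665 -4.95;  python3 - <<'E'
from workcell import capture,arm
import cv2,pickle
from h import *
for n in ("wrist","side"):
    c=capture(n);pickle.dump(c,open(f"y_{n}.pkl","wb"))
    if n=="side": crop(c,195,150,100,90,7,"pics/y_s.png")
E
```

```text
t 24.82 pos [ 0.5039 -0.1125  0.0664] rot [-1.7989e+02 -8.0000e-02 -4.9000e+00] F [-6.4  3.3 27.2] open 0.0148
q [-13.  45.  35. 117. -48.  33. -38.]
shift [-0.0001 -0.0005 -0.0001] turn [-0.0018 -0.0015  0.0009] rows 0.0
```

View pics/y_s.png

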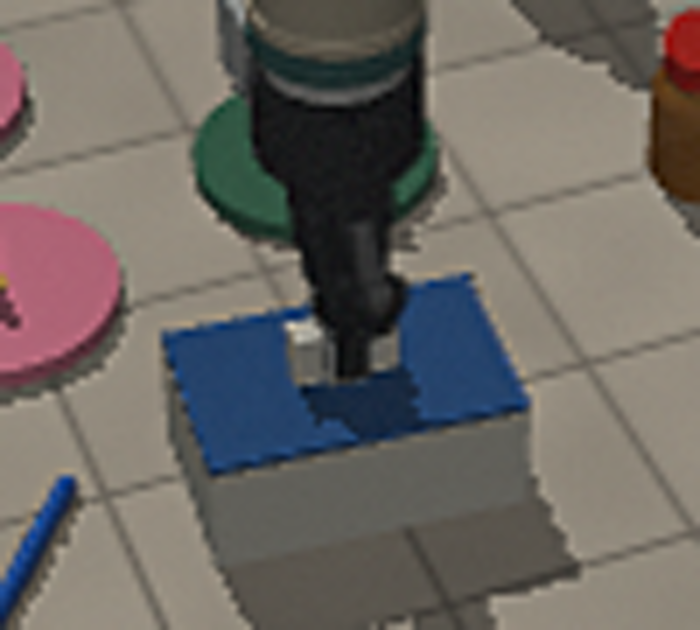

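>>> send_rows(steps="0 0 -0.001 0 0 0; 0 0 -0.002 0 0 0; 0 0 -0.002 0 0 0")

```text
clock: 25.17
tcp_pos: [0.504, -0.1125, 0.0665]
tool_rot: [180.0, -0.0, -4.9]
wrist_force: [-0.0, -0.8, 0.7]
opening: 0.0148
```

>>> send_rows(steps="0 0 0 0 0 0; 0 0 0 0 0 0; 0 0 0 0 0 0; 0 0 0 0 0 0; 0 0 0 0 0 0", hand=0.06)

```text
clock: 25.58
tcp_pos: [0.5037, -0.1125, 0.0662]
tool_rot: [180.0, 0.0, -4.9]
wrist_force: [-0.8, 0.9, 0.7]
opening: 0.0598
```

>>> send_rows(steps="0 0 -0.01 0 0 0; 0 0 -0.025 0 0 0; 0 0 -0.045 0 0 0; 0 0 -0.07 0 0 0; 0 0 -0.09 0 0 0")

```text
clock: 26.0
tcp_pos: [0.5037, -0.1129, 0.1582]
tool_rot: [180.0, -0.0, -4.9]
wrist_force: [0.8, -0.7, -0.5]
opening: 0.0599
```

>>> send_rows(steps="-0.02 0 -0.02 0 0 0; -0.04 0 -0.05 0 0 0; -0.05 0 -0.08 0 0 0; -0.05 0 -0.09 0 0 0; -0.05 0 -0.09 0 0 0")

```text
clock: 26.42
tcp_pos: [0.4553, -0.1087, 0.249]
tool_rot: [-180.0, -0.3, -4.9]
wrist_force: [1.2, 0.9, -0.7]
opening: 0.0602
```

>>> send_rows(steps="0 0 0 0 0 0; 0 0 0 0 0 0; 0 0 0 0 0 0; 0 0 0 0 0 0; 0 0 0 0 0 0")

```text
clock: 26.83
tcp_pos: [0.4536, -0.1083, 0.2455]
tool_rot: [180.0, 0.1, -4.9]
wrist_force: [-0.3, -0.3, 0.1]
opening: 0.06
```

```bash
python3 plan.py .5038 -.112 .0665 -4.95;  python3 - <<'E'
from workcell import capture,arm
import cv2,pickle
from h import *
for n in ("wrist","side","top"):
    c=capture(n);pickle.dump(c,open(f"z_{n}.pkl","wb"))
    if n=="side": crop(c,160,90,180,150,4,"pics/z_s.png")
    if n=="wrist": cv2.imwrite("pics/z_w.png",c["pixels"])
    if n=="top": cv2.imwrite("pics/z_t.png",c["pixels"])
E
```

```text
t 26.83 pos [ 0.4536 -0.1083  0.2455] rot [ 1.7997e+02  1.0000e-01 -4.8900e+00] F [-0.3 -0.3  0.1] open 0.06
q [-27.  28.  54. 115. -29.  51. -52.]
shift [ 0.0506 -0.0006  0.1789] turn [0.0005 0.0018 0.001 ] rows 4.5
```

View pics/z_s.png

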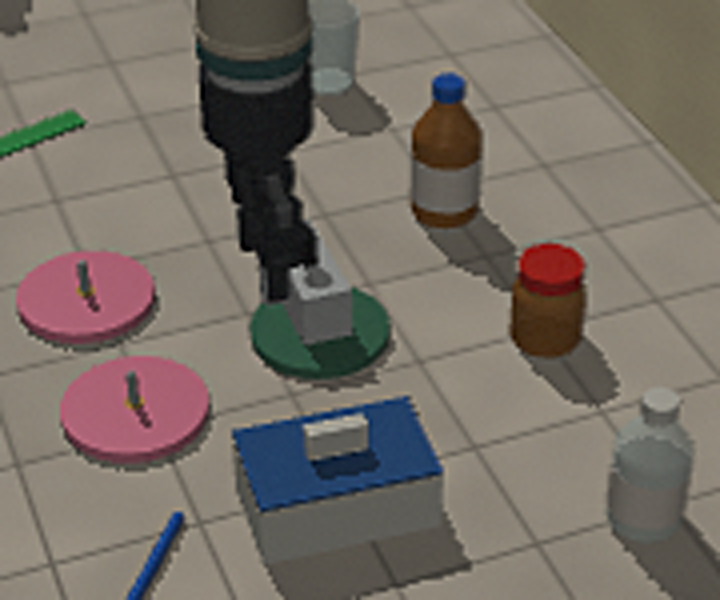

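View pics/z_w.png

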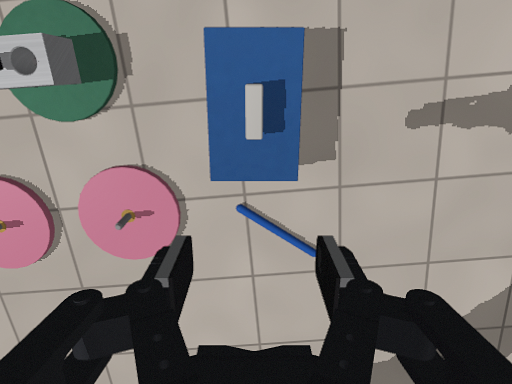

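View pics/z_t.png

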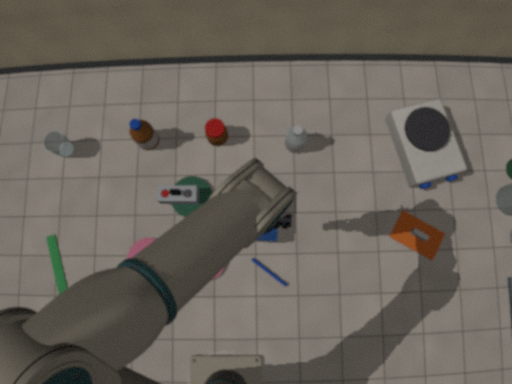

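```bash
python3 -c "
from workcell import workorder
print(workorder.sign_off())"
```

```text
the job is handed in; nothing more can be done
None
```

The job is done and handed in at about 27 s of robot time, inside the 69 s limit; the hand-in reported no verdict.

- **Block:** I lowered it onto the green stand's pin until it was flat on the disc, and the blue vial rose about 25 mm proud. It was left standing there with the red vial down in its well.
- **Blue vial:** I set it upright in the deep bay. I last saw it upright just before the lid went on; the closed lid hides it now.
- **Lid:** It seated fully. The tool stopped at 66.4 mm, which matches the expected 52 mm rise from where I gripped the lid. The final side and wrist pictures show it flush all round.
- **Bystanders:** The two tall bottles and the jar look unmoved in the final side and top pictures.
- **Forces:** The highest wrist force in the readings was about 28 N, while pressing the lid down (limit 120 N).

**Disagreement:** the three cameras differed by 1–3 mm on how the lid lined up with the box. I used a value between them, and it was inside the 3.5 mm clearance. In the top view the arm covers most of the box, so the lid check rests on the other two cameras and the tool height.

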